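# Pack the print-checking tray

### The arm

A 7-joint arm with a two-finger parallel gripper is mounted at the origin on a cart in front of the work surface, level with it; the furniture and walls round the work are solid. World frame = base frame: x ahead of the robot, y to its left, z up, the work surface at z = 0. Lengths are in m, angles in degrees, forces in N, time in s.
With the tool pointing down it reaches from about 0.425 to 0.875 m from the base axis. Payload 9.9 kg.
Tool frame: the origin (TCP) lies on the centre line of the jaws, within the pads' length; the fingertips stand 14 mm ahead of it and the grasp point (between the pads) lies 5 mm behind it; z points along the fingers, y is the line along which they close (so a half turn about z gives the same grasp; the last joint's range is limited). The gripper opens to 85 mm and grips with 20 to 120 N. Pads are 22 mm wide; open, the fingers measure 114 mm over their backs; the gripper's body (76 mm by 85 mm) begins 54 mm behind the grasp point. The pads swing forward as they close: fully open they stand 13 mm farther back than shut.
Start: joints at [68.881, 32.985, 1.427, 82.34, -0.859, 64.687, -3.237], TCP at [0.19, -0.648, 0.221] pointing down, gripper open.
Joint ranges: [-157.87, 157.87], [-19.46, 123.44], [-87.15, 90], [11.01, 140.99], [-62.26, 242.26], [9.8, 113.94], [-161.44, 161.44]. Speed limits (degrees/s): [127.2, 127.2, 172.46, 172.46, 180, 180, 180].

### API

Orientations are given as a 3x3 rotation matrix whose columns are the frame's x, y, z axes.
In Python, from plant import robot gives the robot as it stands.
- The arm moves only by the tool arm_command, never from a script. Its argument "series" is a list of rows, each a list of 3 entries, a list of its own where there are three numbers: the turn, a rotation vector about the tool's x, y, z in degrees, then the shift along the tool's x, y, z in m, then the closure, from 0 (fully open) to 1 (shut). A call has 1 to 20 rows; each row shifts and turns the commanded pose from where the row before left it, along the tool's axes as they then stand; what a row does not reach is not made up. A row lasts 1/12 s, in which the tool goes at most 41.7 mm and 7.16 degrees, less where a joint would pass 70% of its speed; a pose out of reach is approached as far as the arm can. A call is refused whole if a number of a shift passes 0.0417 or a number of a turn 7.16, either way. A call with a gripper value outside its range is refused whole. The fingers move at their own pace and stop on an object; "squeeze" is the grip in N (left out, the last holds). Time passes only in rows, so rows that do not move let the fingers close. It gives the time, the measured TCP pose, the force, the opening and the grip force at its end, in the units of the state.
- robot.observe(): the state, without advancing time (a new reading comes with each control period).
- robot.camera(name): name is "side" or "top" or "wrist"; returns a dict with "frame" (480x640x3 uint8, red, green, blue), "range_z" (480x640 float32, m along the optical axis (not along the pixel's ray), 0 where there is no reading), "fx", "fy", "cx", "cy" (pixels), "R" (3x3) and "t" (3): a world point X has camera coordinates R X + t. Camera axes: x right, y down, z forward; pixel columns grow to the right and rows downward; lengths in m; the calibration is good to about 2 mm. A picture is of the moment at which its call begins.
- robot.close_job(): hands the job in; it is judged then, once.
The state is a dict: "time_s": time; "joint_pos": joint angles; "qd": joint speeds; "joint_torque": joint torques, N m; "eef_pos": TCP position; "tool_rot": TCP orientation; "wrist_force": force on the tool from outside, world axes, zero at the start; "moment": the same for the moment, N m; "grip_width": finger opening in m; "gripper_force": force on a finger pad.
Only numpy, scipy, OpenCV 4.12 (cv2) and the standard library are available. Lean on these libraries where they do the work, as an engineer would, in place of code of your own. Each camera call takes 0.05 s, during which the arm holds its last target. There are 200 camera calls.

### The job

Pack the white print-checking tray for the studio: stand the black loupe in the round well, lay the teal memory-card case flat in the rectangular pocket, and snap the black marker with the red band into the red spring clips and the white pen into the white ones, each lying level and fully home in both its clips. The lens cap and the plain black pen look similar but do not belong to this kit: leave them lying where they are.

Things in the scene. Friction and masses are not known exactly. Their poses are not given: they have to be found in the camera images.
- loupe: black print loupe, a stepped round barrel 44 mm across and 45 mm tall (rigid, about 75 g), standing upright on the table. Origin: centre of its underside; z up. Grip it across the barrel.
- card_case: teal memory-card case, a closed block 27 x 59 x 26 mm (x, y, z) with rounded edges, lying on the table. Origin: centre of its underside; z up. Grip it across its 27 mm (along its x).
- marker: black marker with a red band, a straight round barrel of 12.4 mm diameter and 138 mm length, lying on the table. Origin: middle of the barrel, on its axis (at the start 6.2 mm above the table). The y axis runs along the barrel; it may be rolled about y. Belongs in the red clips. About 30 g.
- white_pen: white ball pen, a straight round barrel of 9.2 mm diameter and 148 mm length, lying on the table. Origin: middle of the barrel, on its axis (at the start 4.6 mm above the table). The y axis runs along the barrel; it may be rolled about y. Belongs in the white clips. About 30 g.
- lens_cap: black camera lens cap, a flat disc 52 mm across and 9 mm thick, lying on the table. Not part of the kit: stays where it lies. Origin: centre of its underside.
- black_pen: plain all-black ball pen without a band, a straight round barrel of 9.6 mm diameter and 141 mm length, lying on the table. Origin: middle of the barrel, on its axis (at the start 4.8 mm above the table). The y axis runs along the barrel; it may be rolled about y. Not part of the kit: stays where it lies.
- loupe_well: grey block 66 x 76 x 18 mm (x, y, z) with a round well in its middle, 51 mm across, 13 mm deep, bevelled rim, blue floor. Origin: centre of the block's underside, 4 mm above the table; well floor 5 mm, rim 18 mm above the origin. All four inserts stand turned alike in the fixed white tray (192 x 162 mm, walls 18 mm high): blocks in the far row, clips in the near.
- card_pocket: grey block 66 x 76 x 18 mm (x, y, z) with a rectangular pocket in its middle, 34 mm along x, 66 mm along y, 13 mm deep, bevelled rim, blue floor. Origin: centre of the block's underside, 4 mm above the table; pocket floor 5 mm, rim 18 mm above the origin; z up. Beside the loupe well (centres 76 mm apart along y); which is left varies.
- red_clips: grey insert 54 x 152 x 6 mm (x, y, z) with two red spring clips at y = -45 and +45 mm, each 11 mm wide, for one 12.4 mm barrel along y. Mouths 23 mm wide, jaw tips 36 mm above the origin. A level barrel pressed straight down with 5 to 8 N snaps home, its axis then 22 mm above the origin at x = 0, either way round, within 20 mm in y. Origin: centre of underside, 4 mm above the table.
- white_clips: the same insert with narrower white clips for a 9.2 mm barrel: two at y = -45 and +45 mm, each 11 mm wide, mouths 20 mm wide, jaw tips 35 mm above the origin; same snap, same force, barrel axis home 22 mm above the origin at x = 0. Origin: centre of its underside, 4 mm above the table, z up. Beside the red one (centres 54 mm apart); which is nearer varies.
Mind the look-alikes: they are no part of the job. Of the things like the card_case, leave any that is orange; of the rest the smaller one is meant.

How it is judged:
By the outcome, as a careful person would: the job done as asked, in the order asked, and still so for the second after the job is handed in, with the robot touching nothing.
It also fails if it takes over 109 s, if anything falls off the work surface, if the arm or the gripper's body presses on something with over 40 N, if the wrist force passes 120 N, or if a joint passes its speed limit or range.

## Working session

There is one attempt and no reset: what is moved stays moved. The work goes in short steps, Python scripts to look and compute and a tool call to move; the robot and the scene stay as the last step left them, time stands still between calls to the robot, and variables do not carry over. Pictures are saved under pics/ and viewed, at most 14 in all, crops included, and the job is handed in when it is done.

Besides the shell and the picture viewer there is one more tool, called after "Request:" as name([rows], argument=value, ...), one row to a line, values as JSON. arm_command: Moves the arm, as the interface text tells. Its arguments: {"type":"object","properties":{"series":{"type":"array"},"squeeze":{"type":"number"}},"required":["series"]}

```bash
mkdir -p pics; ls; python3 - <<'E'
from plant import robot
import cv2,numpy as np,pickle
o=robot.observe();print({k:np.round(v,3).tolist() for k,v in o.items()})
for n in ("top","side"):
    c=robot.camera(n);pickle.dump(c,open(f"pics/{n}0.pkl","wb"));cv2.imwrite(f"pics/{n}0.png",c["frame"][...,::-1])
    print(n,c["fx"],c["fy"],c["cx"],c["cy"],np.round(c["R"],4).tolist(),np.round(c["t"],4).tolist())
E
```

```text
pics
{'time_s': 0.0, 'joint_pos': [68.882, 33.032, 1.423, 82.387, -0.859, 64.688, -3.238], 'qd': [-0.012, 0.052, -0.142, 0.01, 0.03, 0.095, 0.036], 'joint_torque': [0.001, -76.575, 2.25, -28.596, 0.015, 0.013, -0.0], 'eef_pos': [0.19, -0.647, 0.22], 'tool_rot': [[0.96, 0.281, -0.001], [0.281, -0.96, 0.002], [-0.0, -0.002, -1.0]], 'wrist_force': [-0.189, -0.269, -0.303], 'moment': [0.031, 0.024, -0.001], 'gripper_force': 0.0, 'grip_width': 0.085}
top 464.043929503153 464.043929503153 322.8193222670447 241.84405932409484 [[0.004, -0.9996, 0.0281], [-0.9828, -0.0091, -0.1842], [0.1844, -0.0269, -0.9825]] [-0.2089, 0.5382, 0.8859]
side 481.12839846633216 481.12839846633216 315.11400897772546 228.19040322354655 [[0.9942, -0.1061, 0.016], [-0.0434, -0.5334, -0.8448], [0.0982, 0.8392, -0.5349]] [-0.5443, -0.0612, 1.0646]
```

View pics/top0.png

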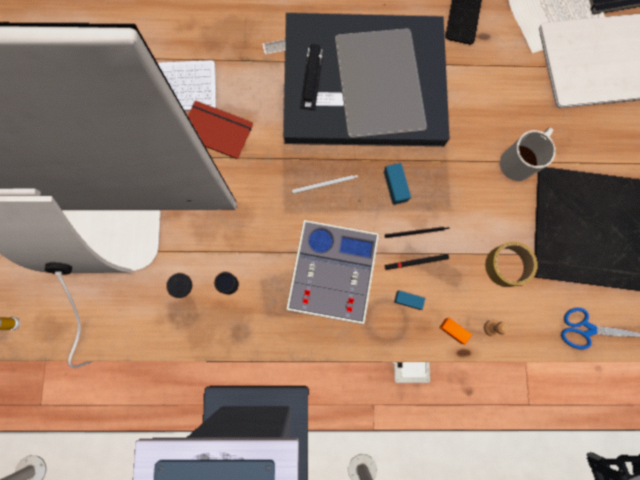

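View pics/side0.png

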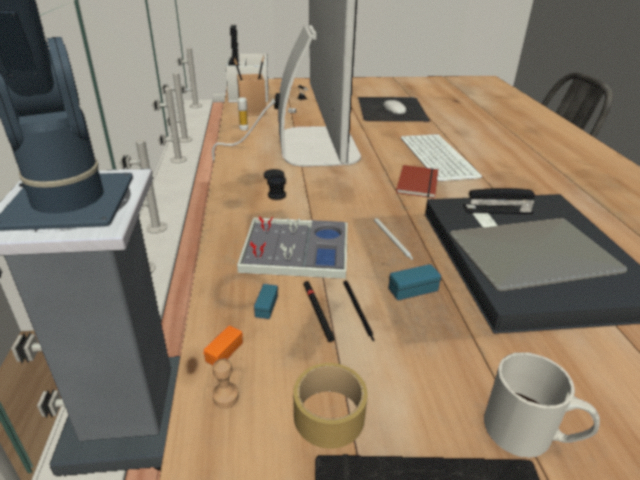

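The top view shows the tray at (333,272): well (320,240), pocket (357,246), white clips (312,270)/(355,278), red clips (306,297)/(350,306). Marker is at (417,262) and the plain black pen at (417,232); the white pen is at (325,184).
Two black discs lie at (179,285) and (226,283). There are three case-like blocks: orange (455,330), large teal (397,183) and small teal (409,299). The small teal one fits (the orange is excluded and it is the smaller of the rest). I'll measure all of these and confirm with crops.

```bash
cat > h.py <<'E'
import numpy as np,cv2,pickle
def ray(c,uv,z):
    uv=np.atleast_2d(uv).astype(float);R=np.array(c["R"]);t=np.array(c["t"])
    d=np.c_[(uv[:,0]-c["cx"])/c["fx"],(uv[:,1]-c["cy"])/c["fy"],np.ones(len(uv))]@R
    o=-R.T@t
    return o+d*((z-o[2])/d[:,2])[:,None]
def proj(c,X):
    p=np.atleast_2d(X)@np.array(c["R"]).T+np.array(c["t"])
    return np.c_[p[:,0]/p[:,2]*c["fx"]+c["cx"],p[:,1]/p[:,2]*c["fy"]+c["cy"]]
def cloud(c):
    v,u=np.mgrid[:480,:640];d=c["range_z"]
    P=np.stack([(u-c["cx"])/c["fx"]*d,(v-c["cy"])/c["fy"]*d,d],-1)
    return (P-np.array(c["t"]))@np.array(c["R"])
def blobs(m,box=None,amin=30):
    m=m.astype(np.uint8)
    if box: k=np.zeros_like(m);k[box[1]:box[3],box[0]:box[2]]=1;m=m*k
    cs,_=cv2.findContours(m,cv2.RETR_EXTERNAL,cv2.CHAIN_APPROX_NONE)
    return sorted([q for q in cs if cv2.contourArea(q)>=amin],key=cv2.contourArea)[::-1]
E
python3 - <<'E'
from h import *
np.set_printoptions(precision=4,suppress=True)
c=pickle.load(open("pics/top0.pkl","rb"));f=c["frame"];hsv=cv2.cvtColor(f,cv2.COLOR_RGB2HSV);P=cloud(c)
def rep(n,m,box,z,amin=30):
    for q in blobs(m,box,amin)[:3]:
        (u,v),wh,a=cv2.minAreaRect(q);pts=ray(c,q[:,0],z).astype(np.float32)
        r=cv2.minAreaRect(pts[:,:2]*1000)
        mk=np.zeros(m.shape,np.uint8);cv2.drawContours(mk,[q],-1,1,-1)
        print(n,(round(u),round(v)),"xy mm",np.round(r[0],1),"size",np.round(r[1],1),"ang",round(r[2],1),"maxz",np.round(np.percentile(P[mk>0][:,2],[10,50,90]),4))
dark=f.max(2)<60
rep("disc",dark,(150,260,250,310),0.02)
teal=(hsv[...,0]>90)&(hsv[...,0]<112)&(hsv[...,1]>120)
rep("teal big",teal,(370,150,430,215),.03);rep("teal small",teal,(380,280,435,320),.026)
rep("bars",dark,(375,215,460,280),.005)
wh=(f.min(2)>170)
rep("wpen",wh,(285,165,365,205),.0046)
blue=(hsv[...,0]>108)&(hsv[...,0]<130)&(hsv[...,1]>120)
rep("blue",blue,(295,215,385,265),.009)
red=((hsv[...,0]<8)|(hsv[...,0]>172))&(hsv[...,1]>130)
rep("redclip",red,(290,280,370,325),.03,8)
rep("red",red,(375,250,460,280),.0062,3)
rep("wclip",wh,(300,258,366,290),.03,8)
tr=blobs(f.min(2)>150,(280,210,385,330))[0]
rep("tray",f.min(2)>140,(280,210,385,330),.018)
cv2.imwrite("pics/a.png",np.hstack([cv2.resize(f[255:315,150:250],(400,240),interpolation=2),cv2.resize(f[275:345,375:485],(400,240),interpolation=2)])[...,::-1])
E
```

```text
disc (179, 285) xy mm [453.3  87.1] size [45.6 44.5] ang 3.2 maxz [0.0064 0.0087 0.0109]
disc (226, 283) xy mm [457.6  -8.7] size [45.6 39.8] ang 46.8 maxz [0.0357 0.0417 0.0456]
teal big (397, 183) xy mm [ 673.4 -363.9] size [81.2 36.9] ang 13.9 maxz [0.0323 0.0354 0.0377]
teal small (410, 300) xy mm [ 425.9 -384.1] size [54.4 22.3] ang 74.4 maxz [0.0228 0.025  0.0272]
bars (425, 260) xy mm [ 511.1 -423.5] size [ 8.1 99.1] ang 10.2 maxz [0.0088 0.0108 0.0136]
bars (414, 232) xy mm [ 572.  -403.9] size [  4.8 125.2] ang 8.2 maxz [0.0058 0.0085 0.0108]
wpen (324, 183) xy mm [ 678.9 -210. ] size [  6.3 142. ] ang 14.8 maxz [0.0055 0.0079 0.0105]
blue (356, 247) xy mm [ 537.4 -276.3] size [64.1 31.5] ang 80.0 maxz [0.0067 0.0088 0.0112]
blue (320, 240) xy mm [ 550.7 -200.6] size [45.3 46.7] ang 0.5 maxz [0.0068 0.0089 0.0109]
redclip (350, 300) xy mm [ 423.3 -262.7] size [10.2 10.2] ang 89.7 maxz [0.0212 0.0346 0.0398]
redclip (306, 292) xy mm [ 438.9 -173.3] size [10.1 10.1] ang 0.4 maxz [0.0267 0.0351 0.0412]
redclip (306, 300) xy mm [ 422.8 -171.4] size [10.1 10.1] ang 0.3 maxz [0.0153 0.0351 0.0402]
red (399, 264) xy mm [ 501.  -368.1] size [ 8.5 10.8] ang 88.5 maxz [0.0076 0.0114 0.0131]
wclip (353, 282) xy mm [ 461.9 -268.1] size [6.1 8.3] ang 0.4 maxz [0.0311 0.0348 0.0408]
wclip (310, 274) xy mm [ 477.7 -180. ] size [6.2 8.2] ang 0.4 maxz [0.0314 0.0357 0.0397]
tray (336, 271) xy mm [ 485.4 -234.4] size [176.6 194.9] ang 79.7 maxz [0.0064 0.0102 0.0217]
```

View pics/a.png

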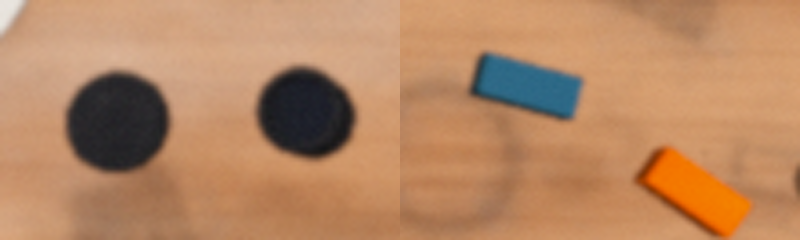

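Of the two discs, the left one (179,285) has its top at 9 mm and is the lens cap. The right one (226,283) has its top at 45 mm and is the loupe. The small teal block (410,300) is the card case. Next I need the wrist camera mount and the planned tray estimate.

```bash
cat >> h.py <<'E'
def goto(o,xyz,ydir=None):
    """print world->tool deltas: turn about tool z (deg), shift in tool frame AFTER the turn"""
    R=np.array(o["tool_rot"]);d=np.array(xyz)-np.array(o["eef_pos"]);a=np.degrees(np.arctan2(R[1,1],R[0,1]))
    tw=0 if ydir is None else (ydir-a+180)%360-180
    y=np.radians(a+tw);Ry=np.array([[-np.sin(y),np.cos(y),0],[np.cos(y),np.sin(y),0],[0,0,-1]])
    # tool y=(cos,sin,0), z=down, x=y cross z
    Ry=np.stack([np.cross([np.cos(y),np.sin(y),0],[0,0,-1]),[np.cos(y),np.sin(y),0],[0,0,-1]],1)
    print("ydir now %.2f tilt %.2f,%.2f | turn z %.2f | shift mm"%(a,np.degrees(R[0,2]),np.degrees(R[1,2]),-tw),np.round(Ry.T@d*1000,1))
E
python3 - <<'E'
from plant import robot
from h import *
np.set_printoptions(precision=4,suppress=True)
w=robot.camera("wrist");o=robot.observe()
R=np.array(w["R"]);ct=-R.T@w["t"];T=np.array(o["tool_rot"]);
print("cam in tool",T.T@(ct-o["eef_pos"]),"axes in tool (rows cam x,y,z)\n",R@T,w["fx"])
c=pickle.load(open("pics/top0.pkl","rb"));f=c["frame"]
goto(o,[.5,-.3,.25]);goto(o,[.43,-.23,.30])
# marker & pens by PCA of ends
for n,m,box,z in (("marker",(f.max(2)<60)|((f[...,0]>120)&(f[...,1]<80)),(378,250,460,275),.0062),("wpen",f.min(2)>165,(285,170,365,200),.0046)):
    pts=np.vstack([q[:,0] for q in blobs(m,box,4)]);r=cv2.minAreaRect(ray(c,pts,z)[:,:2].astype(np.float32)*1000);print(n,r)
E
```

```text
cam in tool [ 0.0787 -0.001  -0.1527] axes in tool (rows cam x,y,z)
 [[ 0.0001  1.      0.0004]
 [-0.9512  0.0002 -0.3085]
 [-0.3085 -0.0003  0.9512]] 350.8055824813643
ydir now -73.68 tilt -0.02,0.07 | turn z 0.00 | shift mm [ 395.6 -246.3  -29.6]
ydir now -73.68 tilt -0.02,0.07 | turn z 0.00 | shift mm [ 348.1 -333.1  -79.6]
marker ((507.1886291503906, -405.99920654296875), (10.81283187866211, 134.09034729003906), 9.486957550048828)
wpen ((678.967529296875, -209.98306274414062), (7.012035369873047, 141.96255493164062), 14.657782554626465)
```

Request:
arm_command([
  [[0,0,0],[0.023,-0.0176,-0.0012],0],
  [[0,0,0],[0.023,-0.0176,-0.0012],0],
  [[0,0,0],[0.023,-0.0176,-0.0012],0],
  [[0,0,0],[0.023,-0.0176,-0.0012],0],
  [[0,0,0],[0.023,-0.0176,-0.0012],0],
  [[0,0,0],[0.023,-0.0176,-0.0012],0],
  [[0,0,0],[0.023,-0.0176,-0.0012],0],
  [[0,0,0],[0.023,-0.0176,-0.0012],0],
  [[0,0,0],[0.023,-0.0176,-0.0012],0],
  [[0,0,0],[0.023,-0.0176,-0.0012],0],
  [[0,0,0],[0.023,-0.0176,-0.0012],0],
  [[0,0,0],[0.023,-0.0176,-0.0012],0],
  [[0,0,0],[0.023,-0.0176,-0.0012],0],
  [[0,0,0],[0.023,-0.0176,-0.0012],0],
  [[0,0,0],[0.023,-0.0176,-0.0012],0],
  [[0,0,0],[0.023,-0.0176,-0.0012],0],
  [[0,0,0],[0.023,-0.0176,-0.0012],0],
  [[0,0,0],[0,0,0],0],
  [[0,0,0],[0,0,0],0],
])

```text
time_s: 1.73
eef_pos: [0.4817, -0.2491, 0.2412]
tool_rot: [[0.959, 0.284, -0.0], [0.284, -0.959, 0.001], [0.0, -0.001, -1.0]]
wrist_force: [-1.0, -0.8, -0.9]
grip_width: 0.0857
gripper_force: 0.0
```

```bash
python3 - <<'E'
from plant import robot
from h import *
c=robot.camera("wrist");o=robot.observe();pickle.dump((c,o),open("pics/w1.pkl","wb"));cv2.imwrite("pics/w1.png",c["frame"][...,::-1])
print(o["eef_pos"],o["tool_rot"],o["joint_pos"],o["time_s"])
E
```

```text
[ 0.48073889 -0.25060646  0.24117453] [[ 9.59377733e-01  2.82123923e-01 -6.76248908e-04]
 [ 2.82123941e-01 -9.59377964e-01 -6.96029860e-05]
 [-6.68414968e-04 -1.24010452e-04 -9.99999769e-01]] [ 25.33161592  20.58723238  -3.89085788 100.7365014    1.62016103
  58.76444815 -52.76558524] 1.7833
```

View pics/w1.png

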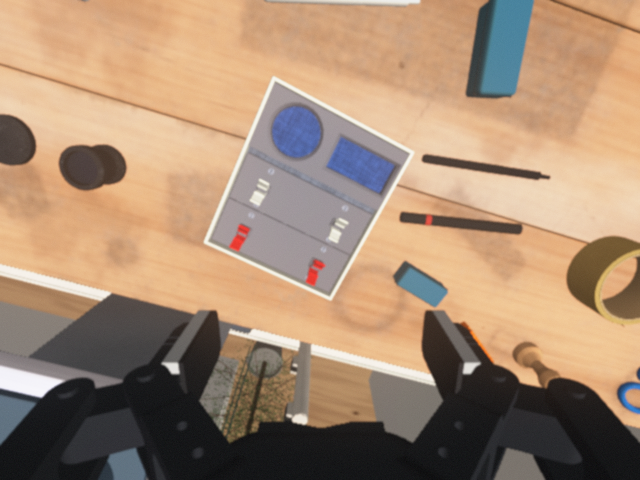

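The wrist view shows the whole scene: well (298,131), pocket (361,164), white clips (259,192)/(338,231), red clips (239,237)/(315,271). Marker is at (460,222), small case (420,283) and loupe (90,167) with its wider top. Measuring precisely with rays at known heights.

```bash
cat > m.py <<'E'
from h import *
np.set_printoptions(precision=4,suppress=True)
c,o=pickle.load(open("pics/w1.pkl","rb"));f=c["frame"];hsv=cv2.cvtColor(f,cv2.COLOR_RGB2HSV);P=cloud(c)
H,S,V=hsv[...,0],hsv[...,1],hsv[...,2]
def rep(n,m,box,z,amin=15,k=4):
    for q in blobs(m,box,amin)[:k]:
        r=cv2.minAreaRect(ray(c,q[:,0],z)[:,:2].astype(np.float32)*1000);u=q[:,0].mean(0)
        mk=np.zeros(m.shape,np.uint8);cv2.drawContours(mk,[q],-1,1,-1)
        print(n,np.round(u),np.round(r[0],1),np.round(r[1],1),round(r[2],1),"z",np.round(np.percentile(P[mk>0][:,2],[5,50,95])*1000,1))
dark=f.max(2)<75
rep("loupe",dark,(50,135,135,195),.045)
rep("blue",(H>108)&(H<128)&(S>110),(240,80,410,210),.009)
rep("red",((H<8)|(H>172))&(S>150),(220,215,335,290),.035)
rep("white",f.min(2)>165,(245,170,352,246),.035)
rep("marker",dark|((f[...,0]>120)&(f[...,1]<80)),(395,205,527,240),.0062)
rep("bpen",dark,(418,148,555,185),.0048)
rep("case",(H>92)&(H<112)&(S>120),(390,258,450,308),.026)
rep("tray",(f.min(2)>170),(200,70,418,305),.022,k=1)
# tray outline: near-white+grey region
g=(S<60)&(V>90)
q=blobs(g,(200,70,418,305))[0];r=cv2.minAreaRect(ray(c,q[:,0],.018)[:,:2].astype(np.float32)*1000);print("trayhull@18",r)
# clips per row by pixels
E
python3 m.py
```

```text
loupe [105. 165.] [465.8 -32. ] [34.4 16.5] 20.2 z [17.6 33.5 40.9]
loupe [ 71. 171.] [452.7  -3.1] [31.8 15.7] 32.2 z [39.3 41.4 44.3]
blue [359. 165.] [ 535.3 -276.2] [63.2 32. ] 79.9 z [ 7.9  9.2 10.6]
blue [296. 131.] [ 548.3 -201. ] [47.3 47.7] 37.6 z [ 8.   9.2 10.5]
red [237. 242.] [ 422.4 -171.7] [ 9.9 17.4] 74.6 z [20.1 35.2 41.6]
red [312. 276.] [ 407.3 -260. ] [18.3 10.3] 1.8 z [20.3 35.  41.3]
red [243. 229.] [ 438.6 -174.8] [10.2  7.3] 83.4 z [27.6 36.9 41.7]
red [318. 264.] [ 422.9 -262.5] [11.8  6.7] 78.3 z [27.8 37.4 41.5]
white [257. 198.] [ 475.1 -181. ] [13.1 17.7] 77.3 z [ 9.1 32.8 40.1]
white [334. 236.] [ 458.9 -269.6] [13.6 16.7] 81.2 z [ 9.6 33.2 39.9]
white [262. 184.] [ 490.6 -183.4] [12.4 10.2] 79.6 z [ 9.7 33.2 40.3]
white [341. 223.] [ 474.7 -273.1] [12.7 10.1] 79.4 z [ 9.5 33.7 40.4]
bpen [509. 171.] [ 575.7 -436.6] [ 5.2 72.7] 7.9 z [ 7.6  9.1 10.3]
tray [312. 186.] [ 489.3 -235.6] [173.8 199.3] 79.9 z [ 4.8 10.3 22.9]
trayhull@18 ((485.2356872558594, -228.9046173095703), (163.255615234375, 192.3721923828125), 79.90848541259766)
```

```bash
cat > m2.py <<'E'
from m import *
print("----")
t=pickle.load(open("pics/top0.pkl","rb"))
for n,cc in (("w",c),("top",t)):
    Q=cloud(cc).reshape(-1,3);ok=cc["range_z"].ravel()>0
    def box(x0,x1,y0,y1,z0,z1): 
        s=ok&(Q[:,0]>x0)&(Q[:,0]<x1)&(Q[:,1]>y0)&(Q[:,1]<y1)&(Q[:,2]>z0)&(Q[:,2]<z1);return (Q[s]*1000).astype(np.float32)
    p=box(.41,.51,-.06,.04,.036,.055);print(n,"loupe top",len(p),cv2.minEnclosingCircle(p[:,:2]),cv2.minAreaRect(p[:,:2]),np.median(p[:,2]))
    p=box(.38,.47,-.43,-.33,.018,.04);print(n,"case",len(p),cv2.minAreaRect(p[:,:2]),np.median(p[:,2]))
teal=(H>85)&(H<118)&(S>90)
rep("case",teal,(385,250,455,312),.024);
rep("marker",(f.max(2)<95)|((f[...,0]>120)&(f[...,1]<80)),(390,195,535,250),.0062)
rep("cap/loupe",f.max(2)<90,(40,130,140,200),.045)
E
python3 m2.py | sed '1,/----/d'
```

```text
Traceback (most recent call last):
  File "m2.py", line 8, in <module>
    p=box(.41,.51,-.06,.04,.036,.055);print(n,"loupe top",len(p),cv2.minEnclosingCircle(p[:,:2]),cv2.minAreaRect(p[:,:2]),np.median(p[:,2]))
                                                                 ~~~~~~~~~~~~~~~~~~~~~~^^^^^^^^^
cv2.error: OpenCV(4.12.0) /io/opencv/modules/imgproc/src/shapedescr.cpp:201: error: (-215:Assertion failed) count >= 0 && (depth == CV_32F || depth == CV_32S) in function 'minEnclosingCircle'
```

```bash
sed -i 's/p\[:,:2\]/np.ascontiguousarray(p[:,:2])/g' m2.py; python3 m2.py | sed '1,/----/d'
```

```text
w loupe top 1764 ((457.7969665527344, -10.115692138671875), 22.393417358398438) ((457.5348815917969, -9.970941543579102), (42.382789611816406, 43.830692291259766), 15.894644737243652) 42.580727
w case 1115 ((426.5106201171875, -385.45635986328125), (57.741519927978516, 26.39084815979004), 73.89329528808594) 25.643476
top loupe top 387 ((458.46282958984375, -8.954474449157715), 22.35663414001465) ((459.1758117675781, -9.578788757324219), (42.46702194213867, 42.8882942199707), 89.7834701538086) 42.42866
top case 365 ((426.9781494140625, -385.12115478515625), (57.89601516723633, 26.485857009887695), 75.11711120605469) 24.793304
case [423. 287.] [ 426.  -387.2] [52.4 22.4] 74.5 z [24.6 25.9 27.1]
marker [474. 224.] [ 510.1 -423.7] [  9.9 105.1] 10.3 z [ 9.6 11.5 13.2]
marker [416. 218.] [ 497.3 -354.3] [ 9.4 31.7] 11.3 z [ 9.4 11.5 13.3]
cap/loupe [ 92. 166.] [461.2 -21.7] [39.6 62.6] 18.8 z [ 7.4 41.3 45.5]
```

Request:
arm_command([
  [[0,0,0],[0.0046,-0.0238,0.015],0],
  [[0,0,0],[0.0046,-0.0238,0.015],0],
  [[0,0,0],[0.0046,-0.0238,0.015],0],
  [[0,0,0],[0.0046,-0.0238,0.015],0],
  [[0,0,0],[0.0046,-0.0238,0.015],0],
  [[0,0,0],[0.0046,-0.0238,0.015],0],
  [[0,0,0],[0.0046,-0.0238,0.015],0],
  [[0,0,0],[0.0046,-0.0238,0.015],0],
  [[0,0,0],[0.0046,-0.0238,0.015],0],
  [[0,0,0],[0.0046,-0.0238,0.015],0],
  [[0,0,0],[0,0,0],0],
  [[0,0,0],[0,0,0],0],
], squeeze=40)

```text
time_s: 2.78
eef_pos: [0.4574, -0.0096, 0.0908]
tool_rot: [[0.959, 0.282, -0.002], [0.282, -0.959, -0.0], [-0.002, -0.0, -1.0]]
wrist_force: [0.1, -0.9, -0.2]
grip_width: 0.0851
gripper_force: 0.0
```

```bash
cat > s.py <<'E'
from plant import robot
from h import *
import sys
a=list(map(float,sys.argv[1:]));o=robot.observe()
print(round(o["time_s"],2),np.round(o["eef_pos"],4),"q",np.round(o["joint_pos"],0),"F",np.round(o["wrist_force"],1),o["grip_width"],o["gripper_force"])
for i in range(0,len(a),4): goto(o,a[i:i+3],a[i+3])
E
python3 s.py .458 -.0096 .029 -73.6
```

```text
2.78 [ 0.4574 -0.0096  0.0908] q [ -1.  25.  -6. 123.   5.  32. -83.] F [ 0.1 -0.9 -0.2] 0.08511430957995603 0.0
ydir now -73.63 tilt -0.11,-0.02 | turn z -0.03 | shift mm [ 0.6  0.2 61.8]
```

Accurate. Descending and closing.

Request:
arm_command([
  [[0,0,0],[0,0,0.0155],0],
  [[0,0,0],[0,0,0.0155],0],
  [[0,0,0],[0,0,0.0155],0],
  [[0,0,0],[0,0,0.0155],0],
  [[0,0,0],[0,0,0],0],
  [[0,0,0],[0,0,0],1],
  [[0,0,0],[0,0,0],1],
  [[0,0,0],[0,0,0],1],
  [[0,0,0],[0,0,0],1],
  [[0,0,0],[0,0,0],1],
  [[0,0,0],[0,0,0],1],
  [[0,0,0],[0,0,0],1],
  [[0,0,0],[0,0,0],1],
], squeeze=40)

```text
time_s: 3.87
eef_pos: [0.4588, -0.0099, 0.0307]
tool_rot: [[0.96, 0.28, 0.002], [0.28, -0.96, -0.0], [0.002, 0.001, -1.0]]
wrist_force: [-1.1, -1.8, 10.4]
grip_width: 0.0406
gripper_force: 39.0
```

```bash
python3 s.py .458 -.0096 .1 -73.6 .5491 -.2014 .1 -79.9
```

```text
3.87 [ 0.4588 -0.0099  0.0307] q [ -2.  32.  -4. 126.   6.  22. -85.] F [-1.1 -1.8 10.4] 0.040576180347125644 38.958991169929504
ydir now -73.71 tilt 0.12,-0.02 | turn z -0.11 | shift mm [ -0.7  -0.6 -69.3]
ydir now -73.71 tilt 0.12,-0.02 | turn z 6.19 | shift mm [ 55.3 204.3 -69.3]
```

Request:
arm_command([
  [[0,0,0],[0,0,-0.01],1],
  [[0,0,0],[0,0,-0.02],1],
  [[0,0,0],[0,0,-0.02],1],
  [[0,0,0],[0,0,-0.02],1],
  [[0,0,0],[0.0056,0.0203,0],1],
  [[0,0,0],[0.0056,0.0203,0],1],
  [[0,0,0],[0.0056,0.0203,0],1],
  [[0,0,0],[0.0056,0.0203,0],1],
  [[0,0,0],[0.0056,0.0203,0],1],
  [[0,0,0],[0.0056,0.0203,0],1],
  [[0,0,0],[0.0056,0.0203,0],1],
  [[0,0,0],[0.0056,0.0203,0],1],
  [[0,0,0],[0.0056,0.0203,0],1],
  [[0,0,0],[0.0056,0.0203,0],1],
  [[0,0,0],[0,0,0],1],
  [[0,0,0],[0,0,0],1],
])

```text
time_s: 5.2
eef_pos: [0.5689, -0.1897, 0.0997]
tool_rot: [[0.96, 0.279, 0.0], [0.279, -0.96, -0.0], [0.0, 0.0, -1.0]]
wrist_force: [-0.0, 1.2, -0.0]
grip_width: 0.0401
gripper_force: 40.5
```

```bash
python3 s.py .5491 -.2014 .041 -73.6; python3 - <<'E'
from plant import robot
import cv2
for n in ("wrist","side"):
    c=robot.camera(n)["frame"]
    if n=="side": s=c[140:290,200:400]
    else: w=c
cv2.imwrite("pics/b.png",cv2.hconcat([cv2.resize(w,(400,300)),cv2.resize(s,(400,300))])[...,::-1])
E
```

```text
5.2 [ 0.5689 -0.1897  0.0997] q [ 18.  34.  -6. 102.   5.  44. -65.] F [-0.   1.2 -0. ] 0.04009000889841211 40.46992778778076
ydir now -73.79 tilt 0.02,-0.02 | turn z -0.19 | shift mm [-22.3   5.6  58.7]
```

View pics/b.png

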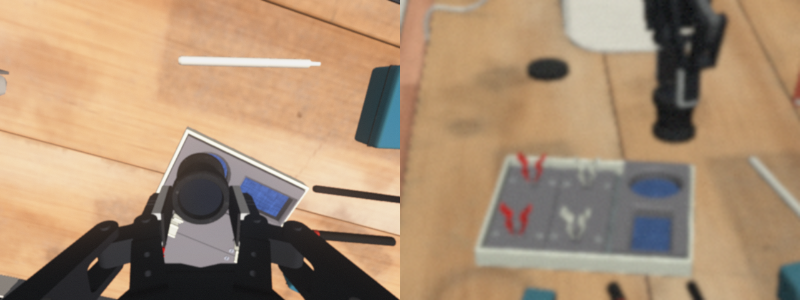

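The loupe is held upright over the tray, its top at (200,180) in the left half. I skipped the turn, so I'll correct the lateral offset.

Request:
arm_command([
  [[0,0,0],[-0.0075,0.0019,0.008],1],
  [[0,0,0],[-0.0075,0.0019,0.008],1],
  [[0,0,0],[-0.0073,0.0018,0.008],1],
  [[0,0,0],[0,0,0],1],
  [[0,0,0],[0,0,0],1],
])

```text
time_s: 5.72
eef_pos: [0.5478, -0.2005, 0.0746]
tool_rot: [[0.96, 0.28, -0.002], [0.28, -0.96, 0.0], [-0.002, -0.001, -1.0]]
wrist_force: [-0.2, -1.2, -0.4]
grip_width: 0.0404
gripper_force: 40.5
```

```bash
python3 s.py .5491 -.2014 .042 -73.6
```

```text
5.72 [ 0.5478 -0.2005  0.0746] q [ 19.  35.  -6. 106.   5.  40. -64.] F [-0.2 -1.2 -0.4] 0.040449275650515204 40.50423324108124
ydir now -73.73 tilt -0.11,0.02 | turn z -0.13 | shift mm [ 1.   1.3 32.6]
```

Request:
arm_command([
  [[0,0,0],[0.001,0.001,0.0055],1],
  [[0,0,0],[0,0,0.0055],1],
  [[0,0,0],[0,0,0.0055],1],
  [[0,0,0],[0,0,0.0055],1],
  [[0,0,0],[0,0,0.0055],1],
  [[0,0,0],[0,0,0.005],1],
  [[0,0,0],[0,0,0],1],
  [[0,0,0],[0,0,0],1],
])

```text
time_s: 6.38
eef_pos: [0.5501, -0.2008, 0.0425]
tool_rot: [[0.96, 0.281, -0.001], [0.281, -0.96, 0.0], [-0.001, -0.0, -1.0]]
wrist_force: [-0.4, 0.1, -0.8]
grip_width: 0.0406
gripper_force: 40.5
```

Request:
arm_command([
  [[0,0,0],[0,0,0.0015],1],
  [[0,0,0],[0,0,0],1],
  [[0,0,0],[0,0,0],0.35],
  [[0,0,0],[0,0,0],0.35],
  [[0,0,0],[0,0,0],0.35],
  [[0,0,0],[0,0,0],0.35],
  [[0,0,0],[0,0,-0.005],0.3],
  [[0,0,0],[0,0,-0.01],0.3],
  [[0,0,0],[0,0,-0.02],0.3],
  [[0,0,0],[0,0,-0.03],0.3],
  [[0,0,0],[0,0,-0.03],0],
  [[0,0,0],[0,0,0],0],
])

```text
time_s: 7.38
eef_pos: [0.5533, -0.2018, 0.1429]
tool_rot: [[0.96, 0.281, 0.009], [0.281, -0.96, -0.003], [0.008, 0.005, -1.0]]
wrist_force: [1.1, 0.3, -0.0]
grip_width: 0.0811
gripper_force: 0.0
```

```bash
python3 s.py .4267 -.3853 .10 -15.5; python3 - <<'E'
from plant import robot
from h import *
c=robot.camera("top");Q=cloud(c).reshape(-1,3)
s=(abs(Q[:,0]-.549)<.04)&(abs(Q[:,1]+.2014)<.04)&(Q[:,2]>.044)&(Q[:,2]<.062)
p=np.ascontiguousarray((Q[s,:2]*1000).astype(np.float32));print(s.sum(),cv2.minAreaRect(p),np.percentile(Q[s,2],[5,50,95]))
E
```

```text
7.38 [ 0.5533 -0.2018  0.1429] q [ 20.  30.  -7. 102.   5.  48. -63.] F [ 1.1  0.3 -0. ] 0.08110570618472086 0.0
ydir now -73.70 tilt 0.50,-0.15 | turn z -58.20 | shift mm [-210.6  -73.    42.9]Traceback (most recent call last):
  File "<stdin>", line 5, in <module>
    return _quantile_unchecked(
        a, q, axis, out, overwrite_input, method, keepdims, weights)
    return _ureduce(a,
                    func=_quantile_ureduce_func,
    ...<5 lines>...
                    overwrite_input=overwrite_input,
                    method=method)
    r = func(a, **kwargs)
    result = _quantile(arr,
                       quantiles=q,
    ...<2 lines>...
                       out=out,
                       weights=wgt)
    slices_having_nans = np.isnan(arr[-1, ...])
                                  ~~~^^^^^^^^^
IndexError: index -1 is out of bounds for axis 0 with size 0
```

Request:
arm_command([
  [[0,0,-6.47],[0,0,0],0],
  [[0,0,-6.47],[0,0,0],0],
  [[0,0,-6.47],[0,0,0],0],
  [[0,0,-6.47],[0,0,0],0],
  [[0,0,-6.47],[0,0,0],0],
  [[0,0,-6.47],[0,0,0],0],
  [[0,0,-6.47],[0,0,0],0],
  [[0,0,-6.47],[0,0,0],0],
  [[0,0,-6.47],[0,0,0],0],
  [[0,0,0],[-0.021,-0.0073,0.004],0],
  [[0,0,0],[-0.021,-0.0073,0.004],0],
  [[0,0,0],[-0.021,-0.0073,0.004],0],
  [[0,0,0],[-0.021,-0.0073,0.004],0],
  [[0,0,0],[-0.021,-0.0073,0.004],0],
  [[0,0,0],[-0.021,-0.0073,0.004],0],
  [[0,0,0],[-0.021,-0.0073,0.004],0],
  [[0,0,0],[-0.021,-0.0073,0.004],0],
  [[0,0,0],[-0.021,-0.0073,0.004],0],
  [[0,0,0],[-0.021,-0.0073,0.004],0],
])

```text
time_s: 9.02
eef_pos: [0.423, -0.3845, 0.0961]
tool_rot: [[0.266, 0.964, -0.001], [0.964, -0.266, 0.0], [0.0, -0.001, -1.0]]
wrist_force: [0.4, 0.4, -0.2]
grip_width: 0.0852
gripper_force: 0.0
```

```bash
python3 s.py .4267 -.3853 .025 -15.5; python3 - <<'E'
from plant import robot
from h import *
c=robot.camera("side");cv2.imwrite("pics/c.png",cv2.resize(c["frame"][180:330,180:420],(800,500))[...,::-1])
c=robot.camera("top");Q=cloud(c).reshape(-1,3)
s=(abs(Q[:,0]-.549)<.04)&(abs(Q[:,1]+.2014)<.04)&(Q[:,2]>.044)&(Q[:,2]<.062)
p=np.ascontiguousarray((Q[s,:2]*1000).astype(np.float32));print(s.sum(),cv2.minAreaRect(p) if s.sum() else 0)
E
```

```text
9.02 [ 0.423  -0.3845  0.0961] q [ 52.  33. -22. 106.  18.  44.   5.] F [ 0.4  0.4 -0.2] 0.08524296237709102 0.0
ydir now -15.45 tilt -0.03,0.02 | turn z 0.05 | shift mm [ 0.3  3.8 71.1]
370 ((549.3435668945312, -199.75674438476562), (42.892459869384766, 40.82356643676758), 0.5328142046928406)
```

View pics/c.png

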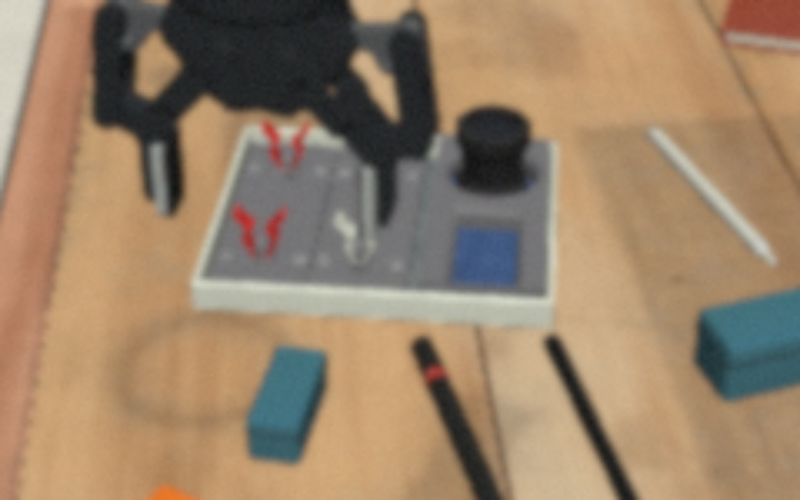

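Loupe stands upright in the well at (495,150) in the crop; its top is centred at (549,-200) against a target of (549,-201). Next is the card case.

Request:
arm_command([
  [[0,0,0],[0,0.0038,0.008],0.3],
  [[0,0,0],[0,0,0.015],0.3],
  [[0,0,0],[0,0,0.015],0.3],
  [[0,0,0],[0,0,0.015],0.3],
  [[0,0,0],[0,0,0.015],0.3],
  [[0,0,0],[0,0,0],0.3],
  [[0,0,0],[0,0,0],0.3],
  [[0,0,0],[0,0,0],1],
  [[0,0,0],[0,0,0],1],
  [[0,0,0],[0,0,0],1],
  [[0,0,0],[0,0,0],1],
  [[0,0,0],[0,0,0],1],
  [[0,0,0],[0,0,0],1],
  [[0,0,0],[0,0,0],1],
], squeeze=45)

```text
time_s: 10.28
eef_pos: [0.4277, -0.3849, 0.0286]
tool_rot: [[0.266, 0.964, 0.0], [0.964, -0.266, -0.0], [-0.0, 0.0, -1.0]]
wrist_force: [0.4, 0.2, 0.4]
grip_width: 0.0
gripper_force: 0.0
```

```bash
python3 s.py .5357 -.2762 .1 -10.1
```

```text
10.28 [ 0.4277 -0.3849  0.0286] q [ 50.  39. -20. 109.  21.  36.   2.] F [0.4 0.2 0.4] 4.4754660153990696e-05 0.0
ydir now -15.46 tilt 0.01,-0.01 | turn z -5.36 | shift mm [126.   87.3 -71.4]
```

```bash
python3 - <<'E'
from plant import robot
from h import *
c=robot.camera("wrist");s=robot.camera("side")
cv2.imwrite("pics/d.png",cv2.hconcat([cv2.resize(c["frame"],(480,360)),cv2.resize(s["frame"][230:360,210:320],(305,360))])[...,::-1])
E
```

```text
(no output)
```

View pics/d.png

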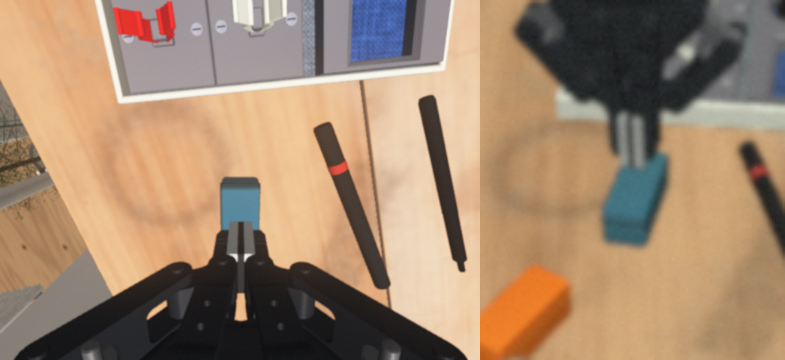

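```bash
python3 - <<'E'
from plant import robot
from h import *
np.set_printoptions(precision=1,suppress=True)
o=robot.observe()
for n in ("wrist","side","top"):
    c=robot.camera(n);f=c["frame"];h=cv2.cvtColor(f,cv2.COLOR_RGB2HSV);Q=cloud(c)*1000
    m=(h[...,0]>85)&(h[...,0]<118)&(h[...,1]>90)&(abs(Q[...,0]-427)<60)&(abs(Q[...,1]+385)<60)&(Q[...,2]>3)
    q=Q[m];print(n,m.sum(),"min",np.percentile(q,1,0),"max",np.percentile(q,99,0))
    t=np.ascontiguousarray(q[q[:,2]>20][:,:2].astype(np.float32))
    if len(t)>5: print(cv2.minAreaRect(t))
    g=(abs(Q[...,0]-427.7)<25)&(abs(Q[...,1]+384.9)<14)&(Q[...,2]>2)&~m&(f.max(2)<200)
    print(" nonteal near TCP z pct",np.percentile(Q[g][:,2],[1,5,10,25,50]) if g.sum() else 0)
E
```

```text
wrist 2178 min [ 416.3 -387.7   24.4] max [ 442.7 -359.1   27.5]
((430.4012145996094, -373.7738037109375), (27.95516014099121, 29.16468048095703), 74.54414367675781)
 nonteal near TCP z pct [42.5 52.3 60.7 81.7 94.8]
side 422 min [ 410.2 -419.8    7. ] max [ 441.5 -372.4   28. ]
((426.922119140625, -393.2519836425781), (53.617366790771484, 24.214515686035156), 73.81501770019531)
 nonteal near TCP z pct [ 7.8 25.8 49.3 65.5 90.7]
top 158 min [ 383. -380.   22.] max [ 449.5 -327.2  525.7]
((430.90185546875, -355.0218200683594), (62.08201599121094, 112.69500732421875), 38.998477935791016)
 nonteal near TCP z pct [ 23.3 438.5 440.1 464.6 481. ]
```

```bash
python3 - <<'E'
from plant import robot
from h import *
np.set_printoptions(precision=1,suppress=True)
c=robot.camera("wrist");Q=cloud(c)*1000
for v in range(280,345,5): print(v,[Q[v,u].round(0).tolist() for u in (308,314,320,328)],c["frame"][v,314])
E
```

```text
280 [[424.0, -372.0, 26.0], [427.0, -372.0, 26.0], [429.0, -374.0, 24.0], [433.0, -375.0, 25.0]] [ 88 138 157]
285 [[423.0, -374.0, 27.0], [426.0, -375.0, 26.0], [429.0, -376.0, 27.0], [433.0, -377.0, 25.0]] [ 87 137 158]
290 [[423.0, -377.0, 26.0], [425.0, -378.0, 25.0], [428.0, -378.0, 26.0], [432.0, -379.0, 26.0]] [ 86 136 159]
295 [[425.0, -372.0, 42.0], [427.0, -373.0, 42.0], [430.0, -373.0, 42.0], [433.0, -374.0, 42.0]] [ 98 122 134]
300 [[425.0, -372.0, 48.0], [427.0, -372.0, 48.0], [430.0, -373.0, 47.0], [433.0, -374.0, 48.0]] [114 108 106]
305 [[425.0, -372.0, 52.0], [427.0, -372.0, 53.0], [430.0, -374.0, 51.0], [433.0, -374.0, 52.0]] [113 108 102]
310 [[425.0, -372.0, 55.0], [427.0, -373.0, 56.0], [430.0, -373.0, 56.0], [433.0, -374.0, 56.0]] [111 108 102]
315 [[425.0, -372.0, 61.0], [428.0, -373.0, 60.0], [430.0, -374.0, 59.0], [433.0, -374.0, 60.0]] [111 107 103]
320 [[426.0, -372.0, 65.0], [427.0, -373.0, 63.0], [430.0, -373.0, 64.0], [433.0, -374.0, 64.0]] [110 105 102]
325 [[426.0, -372.0, 67.0], [428.0, -373.0, 67.0], [430.0, -373.0, 68.0], [433.0, -374.0, 68.0]] [110 106 102]
330 [[426.0, -372.0, 72.0], [428.0, -373.0, 70.0], [430.0, -373.0, 71.0], [433.0, -374.0, 71.0]] [109 106 100]
335 [[426.0, -372.0, 74.0], [428.0, -373.0, 73.0], [430.0, -373.0, 74.0], [432.0, -374.0, 74.0]] [110 106 101]
340 [[426.0, -371.0, 79.0], [428.0, -373.0, 76.0], [430.0, -374.0, 76.0], [432.0, -374.0, 77.0]] [238 236 233]
```

```bash
python3 - <<'E'
from plant import robot
from h import *
np.set_printoptions(precision=1,suppress=True)
c=robot.camera("side");Q=cloud(c)*1000
print(proj(c,[[.4277,-.396,z] for z in (.015,.026,.04,.05)]))
for v in range(270,306,3): print(v,[(Q[v,u].round(0).tolist(),c["frame"][v,u].tolist()) for u in (263,266)])
E
```

```text
[[266.9 302.8]
 [266.6 297.5]
 [266.3 290.6]
 [266.1 285.7]]
270 [([424.0, -391.0, 77.0], [57, 59, 60]), ([429.0, -399.0, 83.0], [44, 47, 47])]
273 [([424.0, -397.0, 76.0], [92, 96, 93]), ([429.0, -396.0, 75.0], [126, 131, 125])]
276 [([424.0, -396.0, 70.0], [94, 96, 94]), ([428.0, -398.0, 70.0], [135, 138, 132])]
279 [([424.0, -398.0, 65.0], [95, 95, 93]), ([428.0, -400.0, 66.0], [137, 141, 135])]
282 [([423.0, -396.0, 58.0], [100, 102, 100]), ([428.0, -397.0, 58.0], [136, 140, 133])]
285 [([423.0, -398.0, 53.0], [110, 111, 108]), ([428.0, -397.0, 52.0], [135, 139, 134])]
288 [([423.0, -397.0, 47.0], [114, 116, 111]), ([427.0, -397.0, 46.0], [134, 135, 131])]
291 [([422.0, -381.0, 27.0], [70, 108, 117]), ([427.0, -379.0, 25.0], [79, 112, 119])]
294 [([422.0, -387.0, 26.0], [66, 116, 124]), ([427.0, -388.0, 26.0], [66, 116, 125])]
297 [([422.0, -394.0, 26.0], [63, 115, 126]), ([427.0, -394.0, 26.0], [66, 117, 128])]
300 [([422.0, -401.0, 26.0], [64, 112, 126]), ([427.0, -401.0, 26.0], [68, 117, 129])]
303 [([422.0, -409.0, 27.0], [64, 115, 127]), ([426.0, -408.0, 25.0], [67, 116, 128])]
```

Fingers closed above the case: the shut tips are at z≈41 mm with the TCP at 29 mm, and the case hasn't moved. I'll raise and measure where the tips are at several openings.

Request:
arm_command([
  [[0,0,0],[0,0,-0.02],1],
  [[0,0,0],[0,0,-0.01],0.65],
  [[0,0,0],[0,0,0],0.65],
  [[0,0,0],[0,0,0],0.65],
  [[0,0,0],[0,0,0],0.65],
  [[0,0,0],[0,0,0],0.65],
])

```text
time_s: 11.13
eef_pos: [0.4273, -0.3847, 0.0578]
tool_rot: [[0.266, 0.964, -0.001], [0.964, -0.266, 0.0], [0.0, -0.001, -1.0]]
wrist_force: [0.2, 0.5, 0.3]
grip_width: 0.0301
gripper_force: 0.0
```

```bash
cat > tip.py <<'E'
from plant import robot
from h import *
o=robot.observe();T=np.array(o["tool_rot"]);e=np.array(o["eef_pos"]);print(e,o["grip_width"])
for n in ("side","wrist"):
    c=robot.camera(n);ok=c["range_z"]>0;L=(cloud(c)-e)@T*1000
    s=ok&(abs(L[...,0])<16)&(abs(L[...,1])<60)&(L[...,2]<40)&(L[...,2]>-60)&((cloud(c)[...,2])>.034)
    for sg in (-1,1):
        q=L[s&(sg*L[...,1]>0)]
        print(n,sg,len(q),"tool z pct",np.percentile(q[:,2],[99.5,98,95]).round(1),"y range near tip",np.percentile(q[q[:,2]>np.percentile(q[:,2],90)][:,1],[5,95]).round(1))
E
python3 tip.py
```

```text
[ 0.42728912 -0.38466725  0.05779173] 0.0300501444479706
side -1 324 tool z pct [-11.9 -13.3 -16.1] y range near tip [-22.4 -14. ]
side 1 271 tool z pct [-13.3 -14.2 -18. ] y range near tip [17.3 26.7]
wrist -1 3297 tool z pct [-12.5 -15.7 -18.8] y range near tip [-27.2 -15.7]
wrist 1 3312 tool z pct [-12.7 -15.8 -18.9] y range near tip [14.  25.7]
```

Consistently, the tips sit 12.5 mm short of the reported TCP, contrary to the text, so I'll plan with that measured offset: tip z = TCP z + 12.5 mm. Regrasping lower.

Request:
arm_command([
  [[0,0,0],[0,0,0],0.3],
  [[0,0,0],[0,0,0],0.3],
  [[0,0,0],[0,0,0],0.3],
  [[0,0,0],[0,0,0.011],0.3],
  [[0,0,0],[0,0,0.011],0.3],
  [[0,0,0],[0,0,0.011],0.3],
  [[0,0,0],[0,0,0.011],0.3],
  [[0,0,0],[0,0,0.011],0.3],
  [[0,0,0],[0,0,0],0.3],
  [[0,0,0],[0,0,0],0.3],
])

```text
time_s: 12.07
eef_pos: [0.4272, -0.3843, 0.0023]
tool_rot: [[0.266, 0.964, -0.002], [0.964, -0.266, 0.001], [0.001, -0.002, -1.0]]
wrist_force: [0.2, -0.2, 0.7]
grip_width: 0.0597
gripper_force: 0.0
```

Request:
arm_command([
  [[0,0,0],[0,0,0],1],
  [[0,0,0],[0,0,0],1],
  [[0,0,0],[0,0,0],1],
  [[0,0,0],[0,0,0],1],
  [[0,0,0],[0,0,0],1],
  [[0,0,0],[0,0,0],1],
])

```text
time_s: 12.57
eef_pos: [0.4281, -0.3852, 0.0042]
tool_rot: [[0.266, 0.964, 0.001], [0.964, -0.266, -0.001], [-0.001, 0.001, -1.0]]
wrist_force: [-0.0, 0.1, 6.2]
grip_width: 0.0249
gripper_force: 45.3
```

```bash
python3 s.py .5357 -.2762 .08 -10.1
```

```text
12.57 [ 0.4281 -0.3852  0.0042] q [ 49.  41. -18. 110.  22.  33.   0.] F [-0.   0.1  6.2] 0.024913669802921156 45.32135009765625
ydir now -15.45 tilt 0.06,-0.05 | turn z -5.35 | shift mm [126.2  86.8 -75.8]
```

Request:
arm_command([
  [[0,0,0],[0,0,-0.01],1],
  [[0,0,0],[0,0,-0.022],1],
  [[0,0,0],[0,0,-0.022],1],
  [[0,0,-5.35],[0,0,-0.022],1],
  [[0,0,0],[0.0158,0.0108,0],1],
  [[0,0,0],[0.0158,0.0108,0],1],
  [[0,0,0],[0.0158,0.0108,0],1],
  [[0,0,0],[0.0158,0.0108,0],1],
  [[0,0,0],[0.0158,0.0108,0],1],
  [[0,0,0],[0.0158,0.0108,0],1],
  [[0,0,0],[0.0158,0.0108,0],1],
  [[0,0,0],[0.0158,0.0108,0],1],
  [[0,0,0],[0,0,0],1],
  [[0,0,0],[0,0,0],1],
])

```text
time_s: 13.73
eef_pos: [0.5356, -0.2744, 0.08]
tool_rot: [[0.173, 0.985, 0.001], [0.985, -0.173, 0.0], [0.0, 0.0, -1.0]]
wrist_force: [-0.6, -0.3, -1.1]
grip_width: 0.0245
gripper_force: 44.5
```

```bash
python3 s.py .5357 -.2762 .015 -10.1; python3 - <<'E'
from plant import robot
from h import *
np.set_printoptions(precision=1,suppress=True)
for n in ("side","wrist"):
    c=robot.camera(n);f=c["frame"];h=cv2.cvtColor(f,cv2.COLOR_RGB2HSV);Q=cloud(c)*1000
    m=(h[...,0]>85)&(h[...,0]<108)&(h[...,1]>80)&(abs(Q[...,0]-536)<60)&(abs(Q[...,1]+276)<60)&(Q[...,2]>45)
    q=Q[m];print(n,len(q),np.percentile(q,[1,99],0) if len(q) else 0)
    if len(q): print(cv2.minAreaRect(np.ascontiguousarray(q[:,:2].astype(np.float32))))
E
```

```text
13.73 [ 0.5356 -0.2744  0.08  ] q [ 37.  37. -23. 103.  19.  45.  -5.] F [-0.6 -0.3 -1.1] 0.024475324410256568 44.52451407909393
ydir now -9.97 tilt 0.03,0.02 | turn z 0.13 | shift mm [-1.7  0.4 65. ]
side 399 [[ 518.5 -310.    78.2]
 [ 547.4 -256.   107.1]]
((537.468505859375, -287.8643493652344), (57.09954833984375, 54.52875900268555), 53.13125228881836)
wrist 7512 [[ 518.9 -303.3   82. ]
 [ 549.3 -247.   102.9]]
((552.7859497070312, -280.2959289550781), (58.721073150634766, 64.66697692871094), 79.80894470214844)
```

Request:
arm_command([
  [[0,0,0.1],[-0.0017,0.0004,0.009],1],
  [[0,0,0],[0,0,0.01],1],
  [[0,0,0],[0,0,0.01],1],
  [[0,0,0],[0,0,0.01],1],
  [[0,0,0],[0,0,0.008],1],
  [[0,0,0],[0,0,0.006],1],
  [[0,0,0],[0,0,0.006],1],
  [[0,0,0],[0,0,0.004],1],
  [[0,0,0],[0,0,0],1],
  [[0,0,0],[0,0,0],1],
])

```text
time_s: 14.67
eef_pos: [0.5351, -0.2772, 0.0164]
tool_rot: [[0.177, 0.984, -0.0], [0.984, -0.177, 0.0], [0.0, -0.0, -1.0]]
wrist_force: [0.4, 0.2, -0.3]
grip_width: 0.0247
gripper_force: 44.5
```

Request:
arm_command([
  [[0,0,0],[0,0,0.0015],1],
  [[0,0,0],[0,0,0],1],
  [[0,0,0],[0,0,0],0.5],
  [[0,0,0],[0,0,0],0.5],
  [[0,0,0],[0,0,0],0.5],
  [[0,0,0],[0,0,0],0.5],
  [[0,0,0],[0,0,-0.005],0.5],
  [[0,0,0],[0,0,-0.015],0.5],
  [[0,0,0],[0,0,-0.03],0.5],
  [[0,0,0],[0,0,-0.03],0.5],
  [[0,0,0],[0,0,-0.015],0.5],
  [[0,0,0],[0,0,0],0.5],
])

```text
time_s: 15.67
eef_pos: [0.5371, -0.278, 0.1141]
tool_rot: [[0.177, 0.984, 0.006], [0.984, -0.177, -0.003], [-0.002, 0.006, -1.0]]
wrist_force: [0.4, -0.6, 0.2]
grip_width: 0.0422
gripper_force: 0.0
```

```bash
python3 s.py .507 -.407 .08 10.4
```

```text
15.67 [ 0.5371 -0.278   0.1141] q [ 38.  34. -24. 101.  18.  48.  -4.] F [ 0.4 -0.6  0.2] 0.04223208256564204 0.0
ydir now -10.21 tilt 0.33,-0.15 | turn z -20.61 | shift mm [-121.5  -52.9   34.1]
```

Request:
arm_command([
  [[0,0,-6.87],[0,0,0],0.5],
  [[0,0,-6.87],[0,0,0],0.5],
  [[0,0,-6.87],[0,0,0],0.5],
  [[0,0,0],[-0.0202,-0.0088,0.002],0.5],
  [[0,0,0],[-0.0202,-0.0088,0.002],0.5],
  [[0,0,0],[-0.0202,-0.0088,0.002],0.5],
  [[0,0,0],[-0.0202,-0.0088,0.002],0.5],
  [[0,0,0],[-0.0202,-0.0088,0.002],0.5],
  [[0,0,0],[-0.0202,-0.0088,0.002],0.5],
  [[0,0,0],[0,0,0],0.5],
  [[0,0,0],[0,0,0],0.5],
])

```text
time_s: 16.58
eef_pos: [0.5037, -0.4073, 0.0969]
tool_rot: [[-0.178, 0.984, -0.001], [0.984, 0.178, 0.0], [0.001, -0.001, -1.0]]
wrist_force: [-0.1, 0.3, -0.5]
grip_width: 0.0426
gripper_force: 0.0
```

```bash
python3 s.py .507 -.407 .08 10.4;  python3 - <<'E'
from plant import robot
from h import *
np.set_printoptions(precision=1,suppress=True)
w=robot.camera("wrist");s=robot.camera("side")
cv2.imwrite("pics/e.png",cv2.hconcat([cv2.resize(w["frame"],(480,360)),cv2.resize(s["frame"][200:340,220:380],(320,360))])[...,::-1])
for n,c in (("side",s),("wrist",w)):
    f=c["frame"];h=cv2.cvtColor(f,cv2.COLOR_RGB2HSV);Q=cloud(c)*1000
    m=(h[...,0]>85)&(h[...,0]<108)&(h[...,1]>80)&(abs(Q[...,0]-536)<40)&(abs(Q[...,1]+276)<40)&(Q[...,2]>26)&(Q[...,2]<50)
    q=Q[m];print(n,len(q),np.percentile(q[:,2],[5,50,95]),cv2.minAreaRect(np.ascontiguousarray(q[:,:2].astype(np.float32))))
E
```

```text
16.58 [ 0.5037 -0.4073  0.0969] q [ 52.  40. -29.  94.  23.  52.  25.] F [-0.1  0.3 -0.5] 0.042569189132597565 0.0
ydir now 10.25 tilt -0.07,0.03 | turn z -0.15 | shift mm [-0.3  3.3 16.9]
side 258 [27.8 34.3 35.8] ((534.890380859375, -284.6463928222656), (57.640220642089844, 26.203859329223633), 79.08775329589844)
wrist 5276 [33.  34.7 36. ] ((533.6402587890625, -279.0673828125), (57.78197479248047, 26.49928092956543), 79.97554016113281)
```

View pics/e.png

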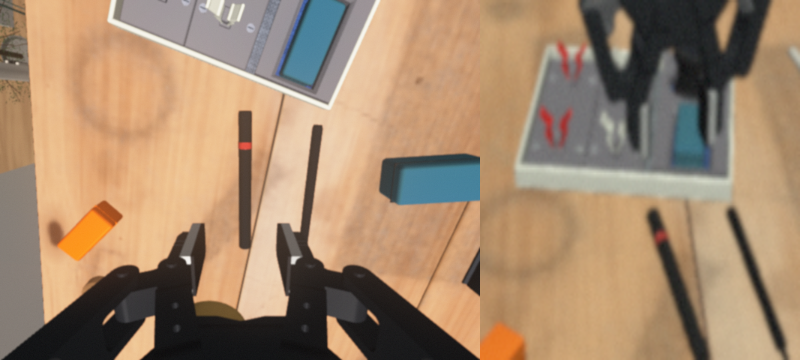

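Card case lies flat in the pocket at (315,42) with its top at 34.7 mm (35 nominal). Marker (245,180) is centred between the fingers; grasping it.

Request:
arm_command([
  [[0,0,0],[0,0.0033,0.014],0.65],
  [[0,0,0],[0,0,0.015],0.65],
  [[0,0,0],[0,0,0.015],0.65],
  [[0,0,0],[0,0,0.015],0.65],
  [[0,0,0],[0,0,0.015],0.65],
  [[0,0,0],[0,0,0.012],0.65],
  [[0,0,0],[0,0,0.01],0.65],
  [[0,0,0],[0,0,0.008],0.65],
  [[0,0,0],[0,0,0],0.65],
  [[0,0,0],[0,0,0],0.65],
])

```text
time_s: 17.52
eef_pos: [0.5083, -0.4051, -0.0063]
tool_rot: [[-0.181, 0.983, -0.0], [0.983, 0.181, 0.0], [0.0, -0.0, -1.0]]
wrist_force: [0.3, 0.7, -0.1]
grip_width: 0.0297
gripper_force: 0.0
```

```bash
python3 s.py .507 -.407 -.009 10.4
```

```text
17.52 [ 0.5083 -0.4051 -0.0063] q [ 49.  47. -25.  98.  28.  42.  20.] F [ 0.3  0.7 -0.1] 0.029690125361507762 0.0
ydir now 10.43 tilt -0.02,0.02 | turn z 0.03 | shift mm [-1.6 -1.6  2.7]
```

Request:
arm_command([
  [[0,0,0],[-0.0016,0,0.0015],0.65],
  [[0,0,0],[0,0,0],0.65],
  [[0,0,0],[0,0,0],1],
  [[0,0,0],[0,0,0],1],
  [[0,0,0],[0,0,0],1],
  [[0,0,0],[0,0,0],1],
  [[0,0,0],[0,0,0],1],
], squeeze=70)

```text
time_s: 18.1
eef_pos: [0.5087, -0.4074, -0.0069]
tool_rot: [[-0.18, 0.984, 0.001], [0.984, 0.18, -0.001], [-0.001, 0.001, -1.0]]
wrist_force: [-0.7, 0.2, 5.7]
grip_width: 0.0089
gripper_force: 68.7
```

```bash
python3 s.py .4223 -.2174 .08 -10.1
```

```text
18.1 [ 0.5087 -0.4074 -0.0069] q [ 49.  47. -25.  98.  28.  42.  20.] F [-0.7  0.2  5.7] 0.00891970547568109 68.72154951095581
ydir now 10.40 tilt 0.04,-0.04 | turn z 20.50 | shift mm [ 171.9 -118.4  -86.9]
```

Request:
arm_command([
  [[0,0,0],[0,0,-0.01],1],
  [[0,0,0],[0,0,-0.02],1],
  [[0,0,0],[0,0,-0.02],1],
  [[0,0,6.83],[0,0,-0.02],1],
  [[0,0,6.83],[0,0,-0.015],1],
  [[0,0,6.83],[0,0,0],1],
  [[0,0,0],[0.0191,-0.0132,0],1],
  [[0,0,0],[0.0191,-0.0132,0],1],
  [[0,0,0],[0.0191,-0.0132,0],1],
  [[0,0,0],[0.0191,-0.0132,0],1],
  [[0,0,0],[0.0191,-0.0132,0],1],
  [[0,0,0],[0.0191,-0.0132,0],1],
  [[0,0,0],[0.0191,-0.0132,0],1],
  [[0,0,0],[0.0191,-0.0132,0],1],
  [[0,0,0],[0.0191,-0.0132,0],1],
  [[0,0,0],[0,0,0],1],
  [[0,0,0],[0,0,0],1],
])

```text
time_s: 19.52
eef_pos: [0.4216, -0.2162, 0.0781]
tool_rot: [[0.173, 0.985, 0.0], [0.985, -0.173, -0.0], [-0.0, 0.0, -1.0]]
wrist_force: [0.1, -0.6, -1.0]
grip_width: 0.0087
gripper_force: 68.7
```

```bash
python3 s.py .4223 -.2174 .04 -10.1;  python3 - <<'E'
from plant import robot
from h import *
w=robot.camera("wrist");s=robot.camera("side")
cv2.imwrite("pics/f.png",cv2.hconcat([cv2.resize(w["frame"],(480,360)),cv2.resize(s["frame"][180:320,220:380],(320,360))])[...,::-1])
E
```

```text
19.52 [ 0.4216 -0.2162  0.0781] q [ 37.  29. -22. 121.  19.  33.  -9.] F [ 0.1 -0.6 -1. ] 0.00870250398856123 68.73808979988098
ydir now -9.96 tilt 0.02,-0.02 | turn z 0.14 | shift mm [-1.1  0.9 38.1]
```

View pics/f.png

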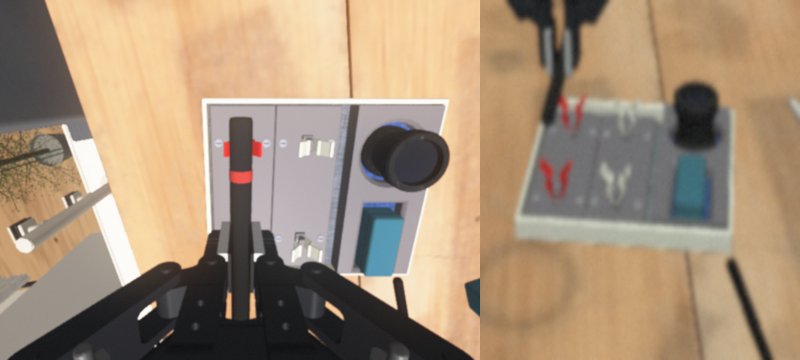

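Marker hangs over the red clips, its barrel at column 241 with the jaws at 223–262. I'll check its pitch and height with depth before pressing.

```bash
cat > lev.py <<'E'
from plant import robot
from h import *
import sys
o=robot.observe();T=np.array(o["tool_rot"]);e=np.array(o["eef_pos"])
w=robot.camera("wrist");L=(cloud(w)-e)@T*1000
hw=float(sys.argv[1])
s=(w["range_z"]>0)&(L[...,0]>16)&(L[...,0]<75)&(abs(L[...,1])<hw)&(L[...,2]>-40)&(L[...,2]<12)
q=L[s];
for a in range(15,75,8):
    k=q[(q[:,0]>a)&(q[:,0]<a+8)]
    if len(k)>10: print(a+4,len(k),"top tool z",np.percentile(k[:,2],[2,10,30]).round(1),"y mid",np.percentile(k[:,1],[2,50,98]).round(1),"world z top",round(e[2]*1000-np.percentile(k[:,2],10),1))
E
python3 lev.py 9
```

```text
19 435 top tool z [-20.1 -19.5 -18.9] y mid [-6.6 -1.   4.9] world z top 97.3
27 526 top tool z [-20.1 -19.4 -18.8] y mid [-6.9 -1.   4.9] world z top 97.3
35 558 top tool z [-20.  -19.4 -18.8] y mid [-6.9 -1.   5.2] world z top 97.3
43 612 top tool z [-20.2 -19.7 -19. ] y mid [-6.7 -0.8  5.1] world z top 97.5
51 599 top tool z [-20.  -19.4 -18.8] y mid [-6.6 -0.6  4.9] world z top 97.3
59 656 top tool z [-20.1 -19.4 -18.8] y mid [-6.9 -1.   5.2] world z top 97.3
67 694 top tool z [-19.9 -19.3 -18.7] y mid [-6.8 -0.8  5.1] world z top 97.2
```

```bash
python3 - <<'E'
from plant import robot
from h import *
o=robot.observe();T=np.array(o["tool_rot"]);e=np.array(o["eef_pos"])
w=robot.camera("wrist");f=w["frame"].astype(int);W=cloud(w);L=(W-e)@T*1000
for n,m in (("red",(f[...,0]>110)&(f[...,1]<70)&(f[...,2]<80)),("white",(f.min(2)>150)&(abs(L[...,1]-55)<18))):
    q=L[m&(W[...,2]>.032)&(W[...,2]<.046)&(abs(L[...,0])<70)]
    for sg in (1,-1):
        k=q[(sg*(q[:,0])>0)]
        if len(k)>10:
            c0=0 if n=="red" else 54
            for t,kk in (("neg",k[k[:,1]<c0]),("pos",k[k[:,1]>c0])):
                if len(kk): print(n,sg,t,len(kk),"x",np.percentile(kk[:,0],[2,98]).round(1),"y",np.percentile(kk[:,1],[2,50,98]).round(1))
E
```

```text
red 1 neg 108 x [41.6 50.2] y [-13.  -11.1  -9.5]
red 1 pos 158 x [41.7 50.6] y [ 7.7 10.  12.4]
white 1 neg 249 x [41.1 51.5] y [40.7 44.6 49.8]
white 1 pos 379 x [41.  51.5] y [56.8 61.6 65.5]
white -1 neg 186 x [-48.9 -37.9] y [40.8 44.8 49.8]
white -1 pos 275 x [-48.8 -38.2] y [56.9 61.8 65.6]
```

Marker is level and centred on the clip within 0.5 mm. Lowering, then pressing gently.

Request:
arm_command([
  [[0,0,0.1],[0,0.0003,0.011],1],
  [[0,0,0],[0,0,0.011],1],
  [[0,0,0],[0,0,0.011],1],
  [[0,0,0],[0,0,0.01],1],
  [[0,0,0],[0,0,0.003],1],
  [[0,0,0],[0,0,0.003],1],
  [[0,0,0],[0,0,0.003],1],
  [[0,0,0],[0,0,0.003],1],
  [[0,0,0],[0,0,0.003],1],
  [[0,0,0],[0,0,0.003],1],
  [[0,0,0],[0,0,0.003],1],
  [[0,0,0],[0,0,0.002],1],
  [[0,0,0],[0,0,0],1],
  [[0,0,0],[0,0,0],1],
])

```text
time_s: 20.88
eef_pos: [0.4224, -0.2172, 0.0125]
tool_rot: [[0.177, 0.984, 0.001], [0.984, -0.177, -0.001], [-0.001, 0.002, -1.0]]
wrist_force: [-2.1, 1.6, 19.5]
grip_width: 0.0091
gripper_force: 71.2
```

```bash
python3 s.py; python3 lev.py 9
```

```text
20.88 [ 0.4224 -0.2172  0.0125] q [ 33.  35. -17. 124.  25.  24. -14.] F [-2.1  1.6 19.5] 0.0090682337182093 71.19481801986694
19 572 top tool z [-20.1 -19.4 -18.7] y mid [-8.6 -0.2  8.8] world z top 31.9
27 658 top tool z [-20.  -19.4 -18.7] y mid [-8.6 -0.2  8.7] world z top 31.9
35 571 top tool z [-20.3 -19.7 -19. ] y mid [-6.9 -0.6  7.2] world z top 32.1
43 874 top tool z [-25.  -23.6 -21.5] y mid [-8.6  0.2  8.7] world z top 36.0
51 1037 top tool z [-24.4 -22.3 -19.8] y mid [-8.7  0.5  8.7] world z top 34.8
59 821 top tool z [-20.  -19.5 -18.8] y mid [-8.6 -0.3  8.6] world z top 32.0
67 980 top tool z [-20.1 -19.3 -18.5] y mid [-8.5 -0.3  8.5] world z top 31.8
75 417 top tool z [1.1 1.6 2.2] y mid [-8.7 -0.2  8.7] world z top 10.9
```

Request:
arm_command([
  [[0,0,0],[0,0,0],0.72],
  [[0,0,0],[0,0,0],0.72],
  [[0,0,0],[0,0,0],0.72],
  [[0,0,0],[0,0,-0.005],0.72],
  [[0,0,0],[0,0,-0.015],0.72],
  [[0,0,0],[0,0,-0.03],0.72],
  [[0,0,0],[0,0,-0.03],0.72],
  [[0,0,0],[0,0,-0.02],0.72],
  [[0,0,0],[0,0,0],0.72],
  [[0,0,0],[0,0,0],0.72],
])

```text
time_s: 21.77
eef_pos: [0.4223, -0.2175, 0.1124]
tool_rot: [[0.177, 0.984, 0.002], [0.984, -0.177, -0.001], [-0.001, 0.002, -1.0]]
wrist_force: [-1.0, -0.1, -0.2]
grip_width: 0.024
gripper_force: 0.0
```

```bash
python3 s.py .679 -.21 .1 14.7; cat > bar.py <<'E'
from plant import robot
from h import *
import sys
# barrel top heights along tray-y at a given row centre
cx,cy,hw=map(float,sys.argv[1:4]);n=sys.argv[4]
a=np.radians(-10.1);X=np.array([np.cos(a),np.sin(a)]);Y=np.array([-np.sin(a),np.cos(a)])
w=robot.camera(n);W=cloud(w);d=W[...,:2]-[cx,cy];px=d@X*1000;py=d@Y*1000
for t in range(-72,80,12):
    k=(abs(px)<hw)&(abs(py-t)<5)&(w["range_z"]>0)&(W[...,2]<.06);
    if k.sum()>5: print(t,k.sum(),"z top",np.percentile(W[k][:,2]*1000,[50,80,92]).round(1))
E
python3 bar.py .4223 -.2174 3 wrist
```

```text
21.77 [ 0.4223 -0.2175  0.1124] q [ 39.  26. -25. 119.  17.  38.  -7.] F [-1.  -0.1 -0.2] 0.024002016690723542 0.0
ydir now -10.22 tilt 0.11,-0.07 | turn z -24.92 | shift mm [-57.9 250.2  12.4]
-72 9 z top [17.1 17.5 17.7]
-60 90 z top [31.6 32.2 32.4]
-48 95 z top [31.4 32.1 32.3]
-36 99 z top [31.6 32.1 32.6]
-24 100 z top [31.7 32.2 32.5]
-12 105 z top [31.6 32.3 32.7]
0 107 z top [31.6 32.2 32.5]
12 110 z top [31.4 32.1 32.4]
24 115 z top [31.6 32.3 32.6]
36 114 z top [31.8 32.2 32.7]
48 148 z top [31.7 32.3 32.5]
60 159 z top [31.5 32.1 32.4]
72 148 z top [10.9 31.4 32.1]
```

Marker is home and level: barrel top 32.2 mm at both clips, as required. Now the white pen.

Request:
arm_command([
  [[0,0,-6.23],[0,0,0],0.6],
  [[0,0,-6.23],[0,0,0],0.6],
  [[0,0,-6.23],[0,0,0],0.6],
  [[0,0,-6.23],[0,0,0],0.6],
  [[0,0,0],[-0.0058,0.025,0],0.6],
  [[0,0,0],[-0.0058,0.025,0],0.6],
  [[0,0,0],[-0.0058,0.025,0],0.6],
  [[0,0,0],[-0.0058,0.025,0],0.6],
  [[0,0,0],[-0.0058,0.025,0],0.6],
  [[0,0,0],[-0.0058,0.025,0],0.6],
  [[0,0,0],[-0.0058,0.025,0],0.6],
  [[0,0,0],[-0.0058,0.025,0],0.6],
  [[0,0,0],[-0.0058,0.025,0.006],0.6],
  [[0,0,0],[-0.0058,0.025,0.006],0.6],
  [[0,0,0],[0,0,0],0.6],
  [[0,0,0],[0,0,0],0.6],
])

```text
time_s: 23.15
eef_pos: [0.6781, -0.2083, 0.0963]
tool_rot: [[-0.256, 0.967, -0.004], [0.967, 0.256, 0.002], [0.002, -0.003, -1.0]]
wrist_force: [-0.7, -0.3, -0.9]
grip_width: 0.0341
gripper_force: 0.0
```

```bash
python3 s.py .679 -.21 -.0095 14.7; python3 - <<'E'
from plant import robot
from h import *
w=robot.camera("wrist");f=w["frame"];cv2.imwrite("pics/g.png",f[...,::-1])
m=f.min(2)>160;W=cloud(w)
m&=(abs(W[...,0]-.68)<.06)&(abs(W[...,1]+.21)<.1)&(W[...,2]<.014)
for q in blobs(m,None,30)[:3]: print(q[:,0].mean(0),cv2.minAreaRect(ray(w,q[:,0],.0046)[:,:2].astype(np.float32)*1000))
E
```

```text
23.15 [ 0.6781 -0.2083  0.0963] q [ 29.  44. -29.  84.  23.  58.   9.] F [-0.7 -0.3 -0.9] 0.0341046811356077 0.0
ydir now 14.82 tilt -0.20,0.09 | turn z 0.12 | shift mm [ -1.9   0.4 105.8]
[320.73535792 232.08893709] ((678.3505249023438, -209.43885803222656), (18.640897750854492, 152.4075469970703), 16.11101531982422)
[323.98571429 107.62857143] ((657.451416015625, -117.48060607910156), (14.213221549987793, 73.41663360595703), 89.89395141601562)
[340.56470588 233.37647059] ((687.5092163085938, -195.2415771484375), (14.139208793640137, 13.477517127990723), 35.05623245239258)
```

View pics/g.png

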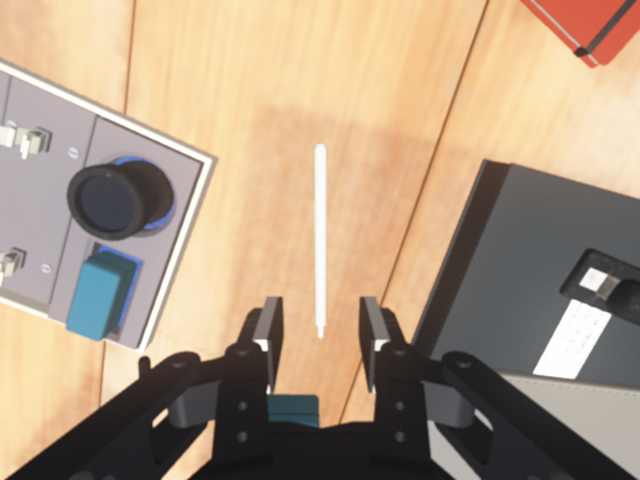

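White pen lies vertically at column 320 (rows 145–338), centred between the fingers. Descending.

Request:
arm_command([
  [[0,0,0],[-0.0018,0.0004,0.014],0.7],
  [[0,0,0],[0,0,0.016],0.7],
  [[0,0,0],[0,0,0.016],0.7],
  [[0,0,0],[0,0,0.016],0.7],
  [[0,0,0],[0,0,0.014],0.7],
  [[0,0,0],[0,0,0.012],0.7],
  [[0,0,0],[0,0,0.008],0.7],
  [[0,0,0],[0,0,0.006],0.7],
  [[0,0,0],[0,0,0],0.7],
  [[0,0,0],[0,0,0],0.7],
])

```text
time_s: 24.03
eef_pos: [0.6794, -0.2112, -0.0025]
tool_rot: [[-0.254, 0.967, 0.0], [0.967, 0.254, 0.0], [0.0, 0.0, -1.0]]
wrist_force: [0.3, 0.5, 0.0]
grip_width: 0.0257
gripper_force: 0.0
```

```bash
python3 s.py .679 -.21 -.0095 14.7;python3 lev.py 4
```

```text
24.03 [ 0.6794 -0.2112 -0.0025] q [ 28.  51. -26.  87.  27.  48.   6.] F [0.3 0.5 0. ] 0.02570445379356286 0.0
ydir now 14.73 tilt 0.01,0.00 | turn z 0.03 | shift mm [ 1.2 -0.1  7. ]
19 261 top tool z [-12.5 -12.  -11.4] y mid [-3.7  0.2  3.9] world z top 9.5
27 308 top tool z [-12.8 -12.1 -11.4] y mid [-3.7 -0.2  3.9] world z top 9.6
35 324 top tool z [-12.6 -12.  -11.4] y mid [-3.6 -0.2  3.8] world z top 9.6
43 336 top tool z [-12.4 -11.9 -11.4] y mid [-4.  -0.2  3.7] world z top 9.5
51 368 top tool z [-12.7 -12.1 -11.5] y mid [-3.9 -0.2  3.7] world z top 9.6
59 375 top tool z [-12.6 -11.9 -11.4] y mid [-3.9 -0.2  3.6] world z top 9.4
67 409 top tool z [-12.6 -12.1 -11.4] y mid [-3.8 -0.2  4. ] world z top 9.6
75 210 top tool z [-12.6 -11.9 -11.2] y mid [-3.8 -0.1  3.9] world z top 9.4
```

Request:
arm_command([
  [[0,0,0],[0.001,0,0.004],0.7],
  [[0,0,0],[0,0,0.002],0.7],
  [[0,0,0],[0,0,0],0.7],
  [[0,0,0],[0,0,0],1],
  [[0,0,0],[0,0,0],1],
  [[0,0,0],[0,0,0],1],
  [[0,0,0],[0,0,0],1],
  [[0,0,0],[0,0,0],1],
], squeeze=70)

```text
time_s: 24.75
eef_pos: [0.6792, -0.2102, -0.0083]
tool_rot: [[-0.254, 0.967, 0.0], [0.967, 0.254, -0.0], [-0.0, 0.0, -1.0]]
wrist_force: [-1.3, -0.4, 3.1]
grip_width: 0.0055
gripper_force: 68.8
```

```bash
python3 s.py .4755 -.2268 .09 -10.1;python3 lev.py 4.5
```

```text
24.75 [ 0.6792 -0.2102 -0.0083] q [ 28.  51. -26.  88.  27.  48.   6.] F [-1.3 -0.4  3.1] 0.005497713814777957 68.81326675415039
ydir now 14.74 tilt 0.02,-0.00 | turn z 24.84 | shift mm [ -52.  -197.6  -98.3]
19 317 top tool z [-18.3 -17.7 -17.2] y mid [-4.5 -0.2  4.2] world z top 9.4
27 365 top tool z [-18.1 -17.7 -17.1] y mid [-4.4 -0.2  4.2] world z top 9.4
35 392 top tool z [-18.3 -17.7 -17.1] y mid [-4.3 -0.2  4. ] world z top 9.4
43 422 top tool z [-18.4 -17.8 -17.1] y mid [-4.3 -0.2  4.5] world z top 9.5
51 437 top tool z [-18.3 -17.8 -17.2] y mid [-4.2 -0.2  4.4] world z top 9.5
59 450 top tool z [-18.3 -17.8 -17.2] y mid [-4.1 -0.2  4.3] world z top 9.5
67 489 top tool z [-18.2 -17.7 -17.1] y mid [-4.5 -0.2  4.2] world z top 9.4
75 259 top tool z [-18.  -17.3 -16.5] y mid [-4.4 -0.2  4.2] world z top 9.0
```

Request:
arm_command([
  [[0,0,0],[0,0,-0.012],1],
  [[0,0,0],[0,0,-0.02],1],
  [[0,0,6.21],[0,0,-0.022],1],
  [[0,0,6.21],[0,0,-0.022],1],
  [[0,0,6.21],[0,0,-0.018],1],
  [[0,0,6.21],[0,0,0],1],
  [[0,0,0],[-0.0056,-0.0221,0],1],
  [[0,0,0],[-0.0056,-0.0221,0],1],
  [[0,0,0],[-0.0056,-0.0221,0],1],
  [[0,0,0],[-0.0056,-0.0221,0],1],
  [[0,0,0],[-0.0056,-0.0221,0],1],
  [[0,0,0],[-0.0056,-0.0221,0],1],
  [[0,0,0],[-0.0056,-0.0221,0],1],
  [[0,0,0],[-0.0056,-0.0221,0],1],
  [[0,0,0],[-0.0056,-0.0221,0],1],
  [[0,0,0],[0,0,0],1],
  [[0,0,0],[0,0,0],1],
])

```text
time_s: 26.22
eef_pos: [0.4737, -0.2254, 0.0862]
tool_rot: [[0.176, 0.984, 0.0], [0.984, -0.176, -0.001], [-0.001, 0.0, -1.0]]
wrist_force: [0.9, -0.6, -0.4]
grip_width: 0.006
gripper_force: 68.8
```

```bash
python3 s.py .4744 -.225 .04 -10.1;python3 lev.py 5.5; python3 - <<'E'
from plant import robot
from h import *
o=robot.observe();T=np.array(o["tool_rot"]);e=np.array(o["eef_pos"])
w=robot.camera("wrist");f=w["frame"].astype(int);W=cloud(w);L=(W-e)@T*1000
cv2.imwrite("pics/hh.png",w["frame"][...,::-1])
q=L[(f.min(2)>140)&(W[...,2]>.03)&(W[...,2]<.046)&(abs(L[...,0])<60)&(abs(L[...,1])<20)]
for t,k in (("neg",q[q[:,1]<0]),("pos",q[q[:,1]>0])):
    print(t,len(k),"x",np.percentile(k[:,0],[2,98]).round(1),"y",np.percentile(k[:,1],[2,50,98]).round(1))
E
```

```text
26.22 [ 0.4737 -0.2254  0.0862] q [ 36.  31. -23. 114.  19.  39.  -9.] F [ 0.9 -0.6 -0.4] 0.006037734291478765 68.75719428062439
ydir now -10.16 tilt 0.01,-0.04 | turn z -0.06 | shift mm [ 0.5  0.6 46.2]
19 315 top tool z [-18.4 -17.8 -17.2] y mid [-5.3 -1.   3.3] world z top 104.0
27 396 top tool z [-18.5 -17.8 -17.2] y mid [-5.3 -0.6  3.6] world z top 104.1
35 412 top tool z [-18.4 -17.8 -17.1] y mid [-5.2 -0.6  3.5] world z top 104.0
43 422 top tool z [-18.2 -17.7 -17.2] y mid [-5.1 -1.   3.5] world z top 104.0
51 433 top tool z [-18.5 -17.8 -17.3] y mid [-5.  -0.6  3.4] world z top 104.0
59 474 top tool z [-18.5 -17.8 -17.2] y mid [-4.9 -0.6  3.7] world z top 104.0
67 511 top tool z [-18.3 -17.8 -17.2] y mid [-5.3 -0.6  3.6] world z top 104.1
75 203 top tool z [-18.2 -17.5 -16.8] y mid [-4.8 -0.6  3.2] world z top 103.7
neg 173 x [38.7 49.3] y [-12.2  -9.8  -7.6]
pos 237 x [38.8 49.3] y [ 5.9  9.3 12.6]
```

View pics/hh.png

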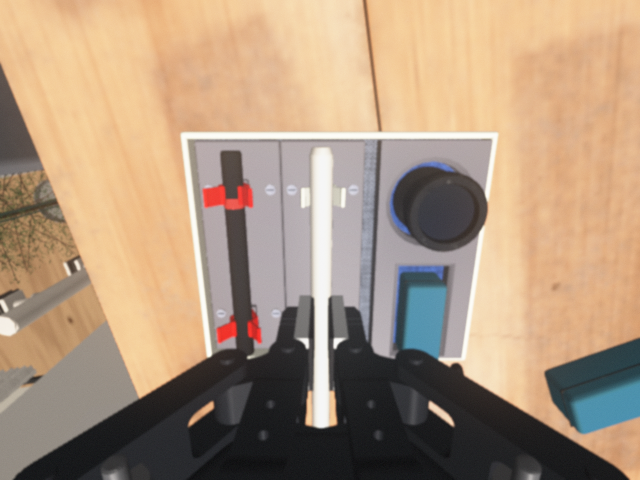

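```bash
python3 - <<'E'
from plant import robot
from h import *
o=robot.observe();T=np.array(o["tool_rot"]);e=np.array(o["eef_pos"])
for n in ("side","wrist"):
    w=robot.camera(n);W=cloud(w);L=(W-e)@T*1000
    for lo,hi in ((25,35),(35,45),(45,60),(60,80)):
        k=(w["range_z"]>0)&(abs(L[...,0])<50)&(abs(abs(L[...,1])-(lo+hi)/2)<(hi-lo)/2)&(L[...,2]>-200)&(L[...,2]<10)
        q=L[k]; q=q[q[:,2]<-5]
        if len(q): print(n,lo,hi,len(q),"max tool z",np.percentile(q[:,2],[99,95]).round(0))
E
```

```text
side 25 35 810 max tool z [-57. -62.]
side 35 45 496 max tool z [-64. -69.]
side 45 60 315 max tool z [-76. -81.]
side 60 80 25 max tool z [-97. -97.]
wrist 25 35 8209 max tool z [-56. -60.]
wrist 35 45 13386 max tool z [-63. -67.]
wrist 45 60 8430 max tool z [-76. -80.]
wrist 60 80 378 max tool z [-93. -95.]
```

Pen is level, centred over the white clips (jaws at (307,197) and (339,197)) and clear of the loupe. Pressing home.

Request:
arm_command([
  [[0,0,0],[0.0005,0.0003,0.012],1],
  [[0,0,0],[0,0,0.013],1],
  [[0,0,0],[0,0,0.013],1],
  [[0,0,0],[0,0,0.012],1],
  [[0,0,0],[0,0,0.003],1],
  [[0,0,0],[0,0,0.003],1],
  [[0,0,0],[0,0,0.003],1],
  [[0,0,0],[0,0,0.003],1],
  [[0,0,0],[0,0,0.003],1],
  [[0,0,0],[0,0,0.003],1],
  [[0,0,0],[0,0,0.003],1],
  [[0,0,0],[0,0,0.0025],1],
  [[0,0,0],[0,0,0],1],
  [[0,0,0],[0,0,0],1],
])

```text
time_s: 27.58
eef_pos: [0.4755, -0.2246, 0.0126]
tool_rot: [[0.175, 0.985, 0.002], [0.985, -0.175, -0.001], [-0.0, 0.002, -1.0]]
wrist_force: [1.4, 0.8, 11.6]
grip_width: 0.0061
gripper_force: 70.1
```

```bash
python3 s.py; python3 lev.py 5
```

```text
27.58 [ 0.4755 -0.2246  0.0126] q [ 33.  38. -19. 117.  24.  29. -14.] F [ 1.4  0.8 11.6] 0.006146532954024739 70.11374115943909
19 317 top tool z [-18.4 -17.9 -17.3] y mid [-4.9 -0.6  4.6] world z top 30.5
27 391 top tool z [-18.6 -17.9 -17.3] y mid [-4.8 -0.6  4.6] world z top 30.6
35 387 top tool z [-19.4 -18.3 -17.6] y mid [-4.7 -0.6  3.9] world z top 30.9
43 500 top tool z [-20.5 -19.9 -18.9] y mid [-4.9 -0.2  4.9] world z top 32.5
51 528 top tool z [-19.8 -18.5 -17.5] y mid [-4.9 -0.2  4.8] world z top 31.1
59 488 top tool z [-18.4 -18.  -17.3] y mid [-4.9 -0.6  4.7] world z top 30.6
67 513 top tool z [-18.6 -17.9 -17.3] y mid [-4.8 -0.6  4.6] world z top 30.5
75 302 top tool z [-18.1 -17.5 -16.7] y mid [-4.8 -0.2  4.9] world z top 30.1
```

Request:
arm_command([
  [[0,0,0],[0,0,0],0.75],
  [[0,0,0],[0,0,0],0.75],
  [[0,0,0],[0,0,0],0.75],
  [[0,0,0],[0,0,-0.005],0.75],
  [[0,0,0],[0,0,-0.015],0.75],
  [[0,0,0],[0,0,-0.03],0.75],
  [[0,0,0],[0,0,-0.03],0.75],
  [[0,0,0],[0,0,-0.03],0.75],
  [[0,0,0],[0,0,-0.03],0.75],
  [[0,0,0],[0,0,0],0.75],
  [[0,0,0],[0,0,0],0.75],
])

```text
time_s: 28.55
eef_pos: [0.4754, -0.2249, 0.1535]
tool_rot: [[0.176, 0.984, 0.003], [0.984, -0.176, -0.002], [-0.001, 0.003, -1.0]]
wrist_force: [-0.6, -0.2, -0.6]
grip_width: 0.021
gripper_force: 0.0
```

```bash
python3 s.py; echo white; python3 bar.py .4749 -.2248 2 wrist; echo red; python3 bar.py .4223 -.2174 3 wrist; python3 - <<'E'
from plant import robot
import cv2
w=robot.camera("wrist")["frame"];s=robot.camera("side")["frame"]
cv2.imwrite("pics/i.png",cv2.hconcat([cv2.resize(w,(480,360)),cv2.resize(s[180:320,220:380],(320,360))])[...,::-1])
E
```

```text
28.55 [ 0.4754 -0.2249  0.1535] q [ 38.  26. -26. 109.  15.  48.  -6.] F [-0.6 -0.2 -0.6] 0.020981006614908124 0.0
white
-72 25 z top [27.4 27.9 28.3]
-60 36 z top [29.6 30.5 30.8]
-48 42 z top [30.  30.4 30.9]
-36 50 z top [29.9 30.4 30.8]
-24 56 z top [29.7 30.3 30.6]
-12 52 z top [30.2 30.8 31. ]
0 57 z top [30.2 30.7 31.2]
12 59 z top [30.1 30.7 31. ]
24 59 z top [30.2 30.6 31. ]
36 63 z top [30.  30.6 30.9]
48 64 z top [30.2 30.6 31. ]
60 77 z top [30.  30.6 31. ]
72 79 z top [29.5 30.4 30.7]
red
-72 14 z top [10.4 15.7 19.8]
-60 75 z top [31.6 32.4 32.8]
-48 76 z top [31.8 32.4 32.8]
-36 82 z top [31.5 32.1 32.4]
-24 88 z top [31.4 32.  32.6]
-12 95 z top [31.5 32.2 32.6]
0 92 z top [31.6 32.2 33. ]
12 98 z top [31.5 32.2 32.4]
24 103 z top [31.4 32.2 32.5]
36 98 z top [31.8 32.5 32.9]
48 105 z top [31.5 32.2 32.7]
60 113 z top [31.5 32.  32.3]
72 113 z top [10.4 31.2 31.8]
```

View pics/i.png

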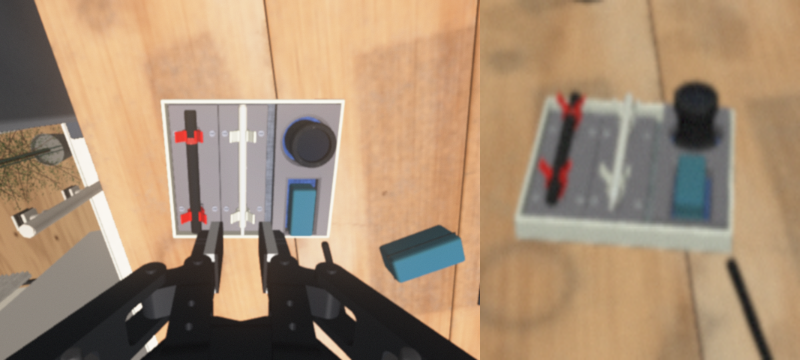

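Everything is in place. The marker sits in the red clips (190,175) and the pen in the white clips (242,170), both level at home height. The loupe is in the well (309,142), the case is in the pocket (303,208), and the gripper is clear. Handing in.

```bash
python3 -c "
from plant import robot
print(robot.close_job())"
```

```text
the job is handed in; nothing more can be done
None
```

The tray is packed and handed in at about 29 s: loupe upright in the well, card case flat in the pocket, and marker and white pen level and home in both their clips; the lens cap and black pen were not touched.

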